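Put the seed-sorting bench away

ROBOT

A 6-joint arm with a two-finger parallel gripper is mounted at the origin on the work surface; the furniture and walls round the work are solid. World frame = base frame: x ahead of the robot, y to its left, z up, the work surface at z = 0. Lengths are in m, angles in degrees, forces in N, time in s.
With the tool pointing down it reaches from about 0.25 to 0.725 m from the base axis. Payload 9.7 kg.
Tool frame: the origin (TCP) lies at the centre of the arm's flange, where the gripper is bolted on; the fingertips stand 173 mm ahead of it and the grasp point (between the pads) lies 155 mm ahead of it; z points along the fingers, y is the line along which they close (so a half turn about z gives the same grasp; the last joint's range is limited). The gripper opens to 85 mm and grips with 20 to 120 N. Pads are 22 mm wide; open, the fingers measure 114 mm over their backs; the gripper's body (76 mm by 85 mm) begins 54 mm behind the grasp point. The pads swing forward as they close: fully open they stand 13 mm farther back than shut.
Start: joints at [70.703, 4.979, 10.078, 95.1, 0, 90], TCP at [0.182, 0.519, 0.405] pointing down, gripper open.
Joint ranges: [-179.16, 179.16], [-48.56, 103.87], [-65.8, 70.77], [-126.05, 130.52], [-82.76, 87.17], [-180, 180]. Speed limits (degrees/s): [127.2, 127.2, 147.25, 180, 180, 180].

INTERFACE

Orientations are given as [roll, pitch, yaw] about the fixed x, y, z axes, in that order (R = Rz(yaw) Ry(pitch) Rx(roll)).
In Python, from workcell import monitor, camera, get_calibration, bot gives the robot as it stands.
- The arm moves only by the tool carry_out, never from a script. Its argument "targets" is text: rows parted by semicolons, each of 7 numbers parted by spaces: the shift along the tool's x, y, z in units of 0.04 m (1.0 is 0.04 m), then the turn, a rotation vector about the tool's x, y, z in units of 0.1 rad (1.0 is 0.1 rad), then the opening, from -1 (shut) to 1 (fully open), so that 0 is half open. A call has exactly 8 rows; each row shifts and turns the commanded pose from where the row before left it, along the tool's axes as they then stand; what a row does not reach is not made up. A row lasts 1/12 s, in which the tool goes at most 41.7 mm and 7.16 degrees, less where a joint would pass 70% of its speed; a pose out of reach is approached as far as the arm can. A call with a number of a shift or a turn outside -1 to 1 is refused whole. A call with a gripper value outside its range is refused whole. The fingers move at their own pace and stop on an object; "newtons" is the grip in N (left out, the last holds). Time passes only in rows, so rows that do not move let the fingers close, or fill a call up. It gives the time, the measured TCP pose, the force, the opening and the grip force at its end, in the units of the state.
- monitor.get_obs(): the state, without advancing time (a new reading comes with each control period).
- camera(name): name is "scene" or "top"; returns the picture (420x560x3 uint8, red, green, blue); there is no depth.
- get_calibration(name): a dict with "fx", "fy", "cx", "cy" (pixels), "view" (4x4, takes a point from world to camera coordinates). Camera axes: x right, y down, z forward; pixel columns grow to the right and rows downward; lengths in m; the calibration is good to about 2 mm. A picture is of the moment at which its call begins. get_calibration takes no time and is no camera call.
- bot.job_done(): hands the job in; it is judged then, once.
The state is a dict: "time": time; "q": joint angles; "qd": joint speeds; "joint_efforts": joint torques, N m; "ee_pos": TCP position; "tcp_rot": TCP orientation; "wrist_force": force on the tool from outside, world axes, zero at the start; "torque": the same for the moment, N m; "opening": finger opening in m; "grasp_force": force on a finger pad.
Only numpy, scipy, OpenCV 4.12 (cv2) and the standard library are available. Lean on these libraries where they do the work, as an engineer would, in place of code of your own. Each camera call takes 0.05 s, during which the arm holds its last target. There are 200 camera calls.

TASK

Put the seed bench away: lay every small hand tool that is out on the open worktop among the seed vials (marker, pencil, tweezers, loupe, rubber stopper, bulldog clip, whichever are there) in the blue bin, the long ones lying flat on its floor rather than propped on the rim, and stand all the capped seed vials upright on the low wooden shelf in one neat row along its orange line, side by side with gaps narrower than a vial. Leave the dropper bottles and the other things at the edges of the table where they are.

Things in the scene. Friction and masses are not known exactly. Their poses are not given: they have to be found in the camera images.
- bin: open blue plastic tidy bin, fixed to the worktop, no lid. Outer 150 (x) x 210 (y) x 45 (z) mm, walls and floor 5 mm thick, so 140 x 200 mm inside. Origin: centre of its underside on the worktop; y along its long side, z up. A white blank label plate on its -x side
- shelf_top (a point): centre of the top of the low pale wooden vial shelf, fixed to the worktop: board 74 (x) x 190 (y) mm, its top 30 mm above the worktop. y runs along the shelf, along the 6 mm wide orange line on its mid-line, z up. A 5 mm thick lip stands 12 mm above the board along its +x edge and along both ends (inner faces at x = +32 and y = +-90 mm)
- marker_mid (a point): centre, half-way up, of a brown marker pen 137 long (its y), 12 wide (its x), 12-15 high (z) mm; lies flat on the worktop at the start; may be absent; grasp across x
- tweezers_mid (a point): centre, half-way up, of rigid steel tweezers 128 long (its y), 14 wide (x), 10 high (z) mm; lies flat on the worktop at the start; may be absent; grasp across x
- pencil_mid (a point): centre, half-way up, of a yellow pencil 160 long (its y), 7-8 wide (x) and high (z) mm; lies flat on the worktop at the start; may be absent; grasp across x
- loupe_mid (a point): grasp point in the pale metal shell of an opened folding loupe (magnifier), half-way up; whole thing 81 long (its y), 30 wide (x), 12 high (z) mm; lies flat on the worktop at the start; may be absent. The shell is 26 mm wide and runs from 14 mm on the -y side to 28 mm on the +y side of this point; the black lens ring reaches to 52 mm on the -y side. Grasp across x
- stopper_mid (a point): centre, half-way up, of a red-brown rubber stopper, a blunt cone 32 mm in diameter at the top and narrower below, 28 mm high, standing on its narrow end at the start (z up); may be absent
- clip_mid (a point): centre, half-way up, of a green steel bulldog clip 29 (its x) x 45 (its y) x 44 (z) mm, rigid, standing at the start: green body 24 mm thick to 30 mm up, two pale wings 29 mm over all above it. Grasp across x; may be absent
- vial_white_mid (a point): centre, half-way up, of a capped clear seed vial with white cap, 24 mm in diameter, 62 mm high, z up, standing on its base; may be absent
- vial_black_mid (a point): the same with black cap: 24 mm in diameter, 62 mm high; may be absent
- vial_red_mid (a point): the same with red cap: 24 mm in diameter, 72 mm high; may be absent
- dropper_a: bystander: brown dropper bottle, 33 mm in diameter, 100 mm high, standing loose at the left edge of the table; origin at the centre of its underside
Not all that is in view belongs to the job. What is meant by the part that bears stopper_mid is not yellow, and is the smaller of those in its own colour. Leave any yellow look-alike of the part that bears vial_white_mid alone.

How it is judged (in metres and radians):
At the end, for the whole second after the job is handed in: Every tool present is in the bin: centre between the walls and below the rim, marker, pencil and tweezers level (0.2 rad) and centred under 35 mm. Every vial present stands upright (0.15 rad) on the shelf, axis within 12 mm of the orange line and under 55 mm from another vial's axis (x of marker_mid in the frame of bin between -0.069 and 0.069 m and y of marker_mid in the frame of bin between -0.099 and 0.099 m and z of each of marker_mid, tweezers_mid, loupe_mid, stopper_mid, clip_mid, pencil_mid in the frame of bin below 0.045 m and z of each of marker_mid, tweezers_mid, pencil_mid in the frame of bin below 0.035 m and angle between marker_mid's own y axis and vertical between 1.37 and 1.77 rad and x of tweezers_mid in the frame of bin between -0.069 and 0.069 m and y of tweezers_mid in the frame of bin between -0.099 and 0.099 m and angle between tweezers_mid's own y axis and vertical between 1.37 and 1.77 rad and x of loupe_mid in the frame of bin between -0.069 and 0.069 m and y of loupe_mid in the frame of bin between -0.099 and 0.099 m and x of stopper_mid in the frame of bin between -0.069 and 0.069 m and y of stopper_mid in the frame of bin between -0.099 and 0.099 m and x of clip_mid in the frame of bin between -0.069 and 0.069 m and y of clip_mid in the frame of bin between -0.099 and 0.099 m and x of pencil_mid in the frame of bin between -0.069 and 0.069 m and y of pencil_mid in the frame of bin between -0.099 and 0.099 m and angle between pencil_mid's own y axis and vertical between 1.37 and 1.77 rad and angle between each of vial_white_mid, vial_black_mid, vial_red_mid's own z axis and vertical below 0.15 rad and x of vial_white_mid in the frame of shelf_top between -0.012 and 0.012 m and y of vial_white_mid in the frame of shelf_top between -0.09 and 0.09 m and z of vial_white_mid in the frame of shelf_top between 0.025 and 0.037 m and (horizontal distance between vial_white_mid and vial_black_mid below 0.055 m or horizontal distance between vial_white_mid and vial_red_mid below 0.055 m) and x of vial_black_mid in the frame of shelf_top between -0.012 and 0.012 m and y of vial_black_mid in the frame of shelf_top between -0.09 and 0.09 m and z of vial_black_mid in the frame of shelf_top between 0.025 and 0.037 m and (horizontal distance between vial_black_mid and vial_white_mid below 0.055 m or horizontal distance between vial_black_mid and vial_red_mid below 0.055 m) and x of vial_red_mid in the frame of shelf_top between -0.012 and 0.012 m and y of vial_red_mid in the frame of shelf_top between -0.09 and 0.09 m and z of vial_red_mid in the frame of shelf_top between 0.03 and 0.042 m and (horizontal distance between vial_red_mid and vial_white_mid below 0.055 m or horizontal distance between vial_red_mid and vial_black_mid below 0.055 m)); the robot touches nothing.
It fails at once if the brown dropper bottle is shoved more than 30 mm (distance of dropper_a from where it was at the start of the episode above 0.03 m).
Of marker, tweezers, loupe, stopper, clip, pencil only 5 to 6 are there at a start; the rules pass over those that are not, and their reading is None.
Of vial_white, vial_black, vial_red only 2 to 3 are there at a start; the rules pass over those that are not, and their reading is None.
At some moment in a run one of marker, tweezers, loupe, stopper, clip, pencil may be knocked a few centimetres aside while the robot is not near it.
It also fails if it takes over 208 s, if anything falls off the work surface, if the arm or the gripper's body presses on something with over 40 N, if the wrist force passes 120 N, or if a joint passes its speed limit or range.

## Working session

There is one attempt and no reset: what is moved stays moved. The work goes in short steps, Python scripts to look and compute and a tool call to move; the robot and the scene stay as the last step left them, time stands still between calls to the robot, and variables do not carry over. Pictures are saved under pics/ and viewed, at most 14 in all, crops included, and the job is handed in when it is done.

Besides the shell and the picture viewer there is one more tool, called after "Request:" by a JSON object that holds its "fn" and its "kwargs". carry_out: Moves the arm, as the interface text tells. Shifts and turns lie within -1 to 1; 1 stands for 0.04 m of shift or 0.1 rad of turn. Its arguments: {"type":"object","properties":{"targets":{"type":"string"},"newtons":{"type":"number"}},"required":["targets"]}

```bash
ls; mkdir -p pics; python3 - <<'E'
from workcell import monitor,camera,get_calibration,bot
import cv2
for n in("scene","top"):
    im=camera(n);cv2.imwrite(f"pics/{n}0.png",cv2.resize(im[:,:,::-1],(800,600),interpolation=cv2.INTER_CUBIC))
    c=get_calibration(n);print(n,c)
o=monitor.get_obs();print({k:o[k] for k in("time","ee_pos","tcp_rot","opening")})
E
```

```text
pics
scene {'fx': 504.9677279167601, 'fy': 504.9677279167601, 'cx': 283.1460568657106, 'cy': 206.26135731292655, 'view': array([[ 0.89278369, -0.44993874, -0.0221901 , -0.40261557],
       [-0.20067658, -0.35312237, -0.91380167,  0.19424594],
       [ 0.40331896,  0.82028027, -0.40555406,  0.88065722],
       [ 0.        ,  0.        ,  0.        ,  1.        ]])}
top {'fx': 389.7253669680564, 'fy': 389.7253669680564, 'cx': 275.76984883379134, 'cy': 208.61091119721232, 'view': array([[-0.01063534, -0.99993941,  0.00283956,  0.08859296],
       [-0.99569684,  0.0103287 , -0.09209302,  0.5064044 ],
       [ 0.09205811, -0.00380679, -0.99574636,  0.85976406],
       [ 0.        ,  0.        ,  0.        ,  1.        ]])}
{'time': 0.1, 'ee_pos': array([0.18174758, 0.51909697, 0.40406865]), 'tcp_rot': array([-1.79931347e+02,  2.06070477e-04,  1.60703073e+02]), 'opening': 0.08552724146331941}
```

View pics/top0.png

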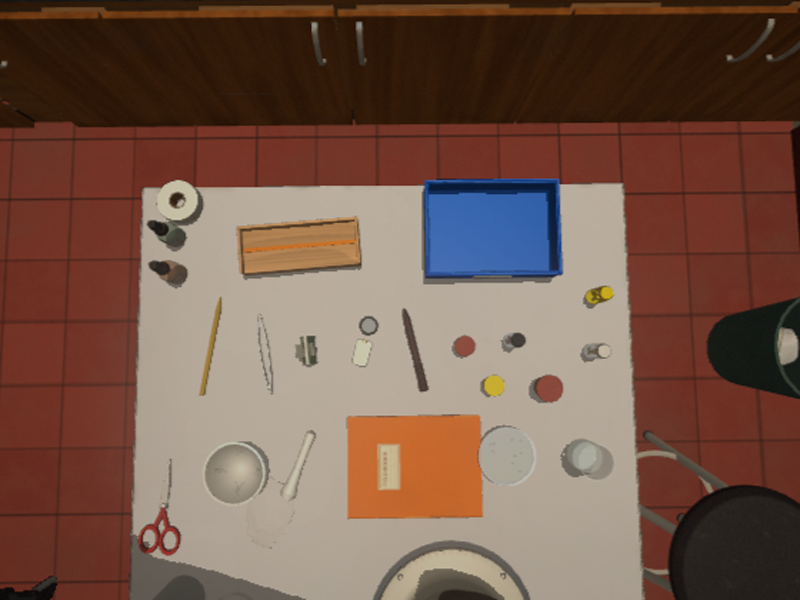

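View pics/scene0.png

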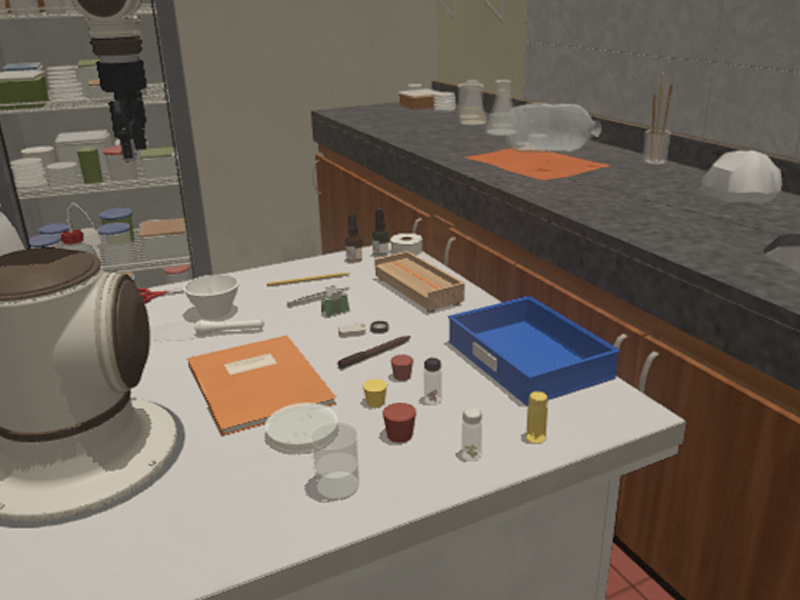

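The top view shows all six tools, from pencil (210,345) to small red stopper (464,346). It also shows the black-capped vial (515,341) and white-capped vial (598,351), with no red cap. The look-alikes are the yellow stopper and vial and the large red stopper (547,388). I'll enlarge the work area.

```bash
cat > h.py <<'E'
from workcell import monitor,camera,get_calibration,bot
import cv2,numpy as np
def w(n,u,v,z):
    c=get_calibration(n);V=c["view"];R,t=V[:3,:3],V[:3,3]
    o=-R.T@t;d=R.T@np.array([(u-c["cx"])/c["fx"],(v-c["cy"])/c["fy"],1]);return o+d*(z-o[2])/d[2]
def crop(n,u0,v0,u1,v1,s,f):
    im=camera(n)[v0:v1,u0:u1,::-1];cv2.imwrite(f,cv2.resize(im,None,fx=s,fy=s,interpolation=cv2.INTER_CUBIC))
E
python3 - <<'E'
from h import *
crop("top",130,200,290,285,5,"pics/a.png");crop("top",280,200,440,285,5,"pics/b.png");crop("top",160,120,400,200,3.3,"pics/c.png")
E
```

```text
(no output)
```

View pics/a.png

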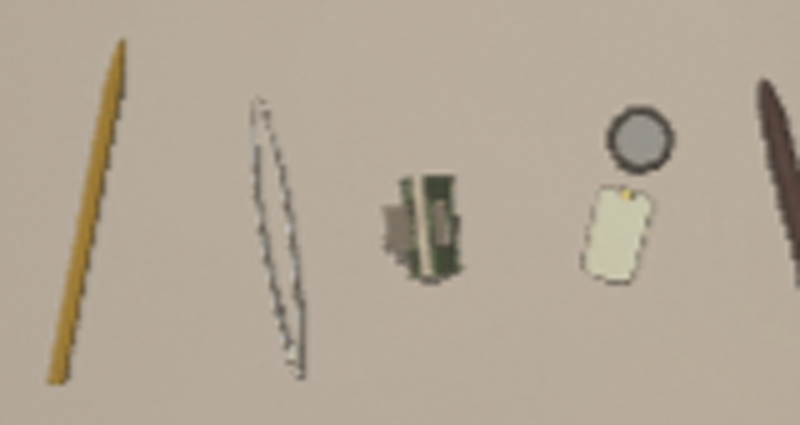

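View pics/b.png

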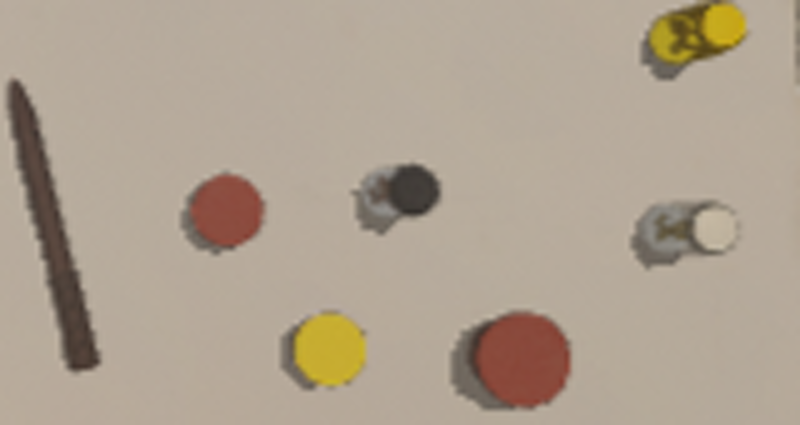

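View pics/c.png

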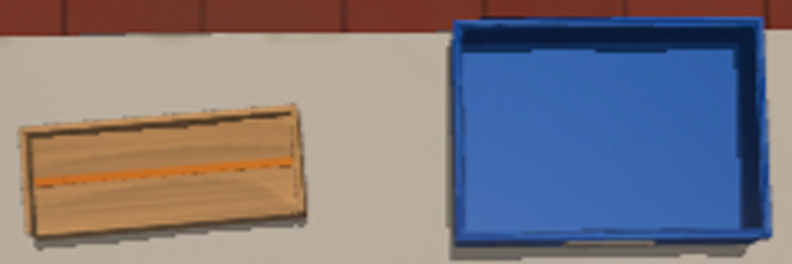

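Crop positions I read off:
- **Pencil:** (122,40)–(58,383)
- **Tweezers:** (258,98)–(300,378)
- **Clip:** (430,228)
- **Loupe:** ring (640,140), shell (617,236)
- **Marker:** (14,82)–(84,368)
- **Small red stopper:** (227,210)
- **Vial caps:** black (414,190), white (716,229)
- **Fixed parts:** the shelf line and bin rim are clear in the third crop.

```bash
cat >> h.py <<'E'
A=lambda x,y,z:w("top",130+x/5,200+y/5,z)[:2]
B=lambda x,y,z:w("top",280+x/5,200+y/5,z)[:2]
C=lambda x,y,z:w("top",160+x/3.3,120+y/3.3,z)[:2]
def plan(x,y,yaw):
    "turn then shift, in units, to bring TCP over x,y with yaw; z in units down"
    o=monitor.get_obs();p=o["ee_pos"];r,pi,ya=o["tcp_rot"]
    d=(yaw-ya+180)%360-180
    a=np.radians(yaw);dx,dy=x-p[0],y-p[1]
    print("t",round(o["time"],1),"pos",p.round(4),"rot",o["tcp_rot"].round(1),"open",round(o["opening"],4),"| turnz",round(-np.radians(d)/.1,2),
     "sx",round((dx*np.cos(a)+dy*np.sin(a))/.04,2),"sy",round((dx*np.sin(a)-dy*np.cos(a))/.04,2))
def diff():
    im=camera("top").astype(int);r=np.load("ref.npy").astype(int);m=(abs(im-r).max(2)>40)
    for n,(x,y) in json.load(open("pos.json")).items():
        c=get_calibration("top");q=c["view"]@[x,y,.02,1];u,v=int(q[0]/q[2]*c["fx"]+c["cx"]),int(q[1]/q[2]*c["fy"]+c["cy"])
        print(n,m[v-25:v+25,u-9:u+9].sum(),end="; ")
import json
E
python3 - <<'E'
from h import *
np.save("ref.npy",camera("top"))
P={}
def rod(n,p,q,f,z):
    a,b=f(*p,z),f(*q,z);d=a-b;P[n]=tuple((a+b)/2);print(n,((a+b)/2).round(4),"len",np.hypot(*d).round(4),"yaw",np.degrees(np.arctan2(d[1],d[0])).round(1))
rod("pencil",(122,40),(58,383),A,.004);rod("tweezers",(258,98),(300,378),A,.005)
rod("marker",(14,82),(84,368),B,.007);rod("clip",(427,178),(433,278),A,.03)
r,s=A(640,140,.006),A(617,236,.006);d=(r-s)/np.hypot(*(r-s));P["loupe"]=tuple(s+.007*d)
print("loupe",P["loupe"],np.hypot(*(r-s)),"yaw",np.degrees(np.arctan2(d[1],d[0])))
P["stopper"]=tuple(B(227,210,.028));P["black"]=tuple(B(414,190,.062));P["white"]=tuple(B(716,229,.062))
for k in("stopper","black","white"):print(k,np.round(P[k],4))
rod("shelf",(292,161),(35,183),C,.03)
c=[C(*q,.045) for q in((453,20),(762,18),(770,237),(454,243))];print("bin",np.mean(c,0).round(4),np.round(c,3).tolist())
P={k:tuple(map(float,v)) for k,v in P.items()};json.dump(P,open("pos.json","w"))
plan(*P["pencil"],169.4)
E
```

```text
pencil [0.4351 0.3771] len 0.1588 yaw -9.5
tweezers [0.4219 0.2902] len 0.1295 yaw 9.1
marker [0.4253 0.0521] len 0.1341 yaw 13.0
clip [0.4254 0.2173] len 0.0445 yaw 3.6
loupe (np.float64(0.4275335100596412), np.float64(0.13366729342596945)) 0.04513284575714089 yaw -13.857140733665718
stopper [ 0.4307 -0.0269]
black [ 0.4383 -0.1032]
white [ 0.4202 -0.2326]
shelf [0.5913 0.2324] len 0.1769 yaw -85.6
bin [ 0.6152 -0.0722] [[0.692, 0.033], [0.691, -0.178], [0.54, -0.178], [0.538, 0.035]]
t 0.3 pos [0.1818 0.5191 0.4044] rot [-180.    -0.   160.7] open 0.0857 | turnz -1.52 sx -6.88 sy -2.32
```

Request:
{"fn": "carry_out", "kwargs": {"targets": "0 0 0 0 0 -0.9 -0.3; 0 0 0 0 0 -0.81 -0.3; -1 -0.33 0.5 0 0 0 -0.3; -1 -0.33 0.5 0 0 0 -0.3; -1 -0.33 0.5 0 0 0 -0.3; -1 -0.33 0.5 0 0 0 -0.3; -1 -0.33 0.5 0 0 0 -0.3; -1 -0.33 0.5 0 0 0 -0.3", "newtons": 40}}

```text
time: 0.97
ee_pos: [0.3829, 0.4127, 0.2967]
tcp_rot: [180.0, 0.0, 170.5]
wrist_force: [0.1, 0.8, 0.6]
opening: 0.0301
grasp_force: 0.0
```

```bash
python3 -c "
from h import *
plan(.4351,.3771,170.5)"
```

```text
t 1.0 pos [0.3829 0.4127 0.2967] rot [180.    0.  170.5] open 0.0301 | turnz 0.0 sx -1.43 sy -0.66
```

Request:
{"fn": "carry_out", "kwargs": {"targets": "-0.7 -0.33 0.6 0 0 0 -0.3; -0.7 -0.33 0.6 0 0 0 -0.3; 0 0 0.4 0 0 0 -0.3; 0 0 0 0 0 0 -0.3; 0 0 0 0 0 0 -0.3; 0 0 0 0 0 0 -0.3; 0 0 0 0 0 0 -0.3; 0 0 0 0 0 0 -0.3"}}

```text
time: 1.63
ee_pos: [0.4321, 0.3795, 0.235]
tcp_rot: [179.9, 0.1, 170.6]
wrist_force: [0.2, -0.4, 0.2]
opening: 0.03
grasp_force: 0.0
```

```bash
python3 -c "
from h import *
plan(.4351,.3771,170.5)"
```

```text
t 1.6 pos [0.4321 0.3795 0.235 ] rot [1.799e+02 1.000e-01 1.706e+02] open 0.03 | turnz 0.01 sx -0.08 sy -0.05
```

Request:
{"fn": "carry_out", "kwargs": {"targets": "-0.08 -0.05 0.5 0 0 0 -0.4; 0 0 0.5 0 0 0 -0.4; 0 0 0.4 0 0 0 -0.4; 0 0 0.1 0 0 0 -0.4; 0 0 0 0 0 0 -0.4; 0 0 0 0 0 0 -0.4; 0 0 0 0 0 0 -1; 0 0 0 0 0 0 -1"}}

```text
time: 2.3
ee_pos: [0.4354, 0.3765, 0.1744]
tcp_rot: [179.9, 0.0, 170.5]
wrist_force: [0.6, 0.4, 0.4]
opening: 0.0052
grasp_force: 41.3
```

Request:
{"fn": "carry_out", "kwargs": {"targets": "0 0 0 0 0 0 -1; 0 0 0 0 0 0 -1; 0 0 0 0 0 0 -1; 0 0 0 0 0 0 -1; 0 0 0 0 0 0 -1; 0 0 0 0 0 0 -1; 0 0 -0.5 0 0 0 -1; 0 0 -0.8 0 0 0 -1"}}

```text
time: 2.97
ee_pos: [0.4344, 0.3754, 0.2227]
tcp_rot: [-179.7, -0.2, 170.5]
wrist_force: [0.9, 1.0, -0.7]
opening: 0.0057
grasp_force: 41.3
```

Request:
{"fn": "carry_out", "kwargs": {"targets": "0 0 -0.4 0 0 0.88 -1; 0 0 -0.4 0 0 0.88 -1; 0 0 -0.3 0 0 0.88 -1; 0 0 0 0 0 0.88 -1; 0 0 0 0 0 0.88 -1; 0 0 0 0 0 0.88 -1; 0 0 0 0 0 0.88 -1; 0 0 0 0 0 0.88 -1"}}

```text
time: 3.63
ee_pos: [0.4353, 0.3761, 0.2693]
tcp_rot: [-180.0, 0.0, 129.9]
wrist_force: [1.5, -0.2, -0.4]
opening: 0.006
grasp_force: 41.3
```

Request:
{"fn": "carry_out", "kwargs": {"targets": "0 0 0 0 0 0.88 -1; 0 0 0 0 0 0.88 -1; 0 0 0 0 0 0.88 -1; 0 0 0 0 0 0.88 -1; 0 0 0 0 0 0.88 -1; 0 0 0 0 0 0.88 -1; 0 0 0 0 0 0.88 -1; 0 0 0 0 0 0.88 -1"}}

```text
time: 4.3
ee_pos: [0.4353, 0.3761, 0.2693]
tcp_rot: [-180.0, 0.0, 89.6]
wrist_force: [0.1, -0.6, -0.6]
opening: 0.0058
grasp_force: 41.3
```

Request:
{"fn": "carry_out", "kwargs": {"targets": "-0.9 0 0 0 0 0 -1; -0.9 0 0 0 0 0 -1; -0.9 0.2 0 0 0 0 -1; -0.9 0.5 0 0 0 0 -1; -0.9 0.5 0 0 0 0 -1; -0.9 0.5 0 0 0 0 -1; -0.9 0.5 0 0 0 0 -1; -0.9 0.5 0 0 0 0 -1"}}

```text
time: 4.97
ee_pos: [0.5429, 0.0858, 0.2696]
tcp_rot: [180.0, -0.0, 89.8]
wrist_force: [0.5, -0.2, -0.3]
opening: 0.0056
grasp_force: 41.3
```

```bash
python3 -c "
from h import *
plan(.573,-.072,90)"
```

```text
t 5.0 pos [0.5429 0.0858 0.2696] rot [180.   -0.   89.8] open 0.0056 | turnz -0.03 sx -3.94 sy 0.75
```

Request:
{"fn": "carry_out", "kwargs": {"targets": "-0.8 0.15 0 0 0 0 -1; -0.8 0.15 0 0 0 0 -1; -0.8 0.15 0 0 0 0 -1; -0.8 0.15 0 0 0 0 -1; -0.7 0.15 0.2 0 0 0 -1; 0 0 0.4 0 0 0 -1; 0 0 0.4 0 0 0 -1; 0 0 0 0 0 0 -1"}}

```text
time: 5.63
ee_pos: [0.5711, -0.0689, 0.2261]
tcp_rot: [-179.7, -0.0, 89.8]
wrist_force: [-0.4, -0.2, -1.2]
opening: 0.0055
grasp_force: 41.3
```

```bash
python3 -c "
from h import *
plan(.573,-.072,90);crop('top',130,120,440,290,2.5,'pics/d.png')"
```

```text
t 5.6 pos [ 0.5711 -0.0689  0.2261] rot [-179.7   -0.    89.8] open 0.0055 | turnz -0.04 sx -0.08 sy 0.05
```

View pics/d.png

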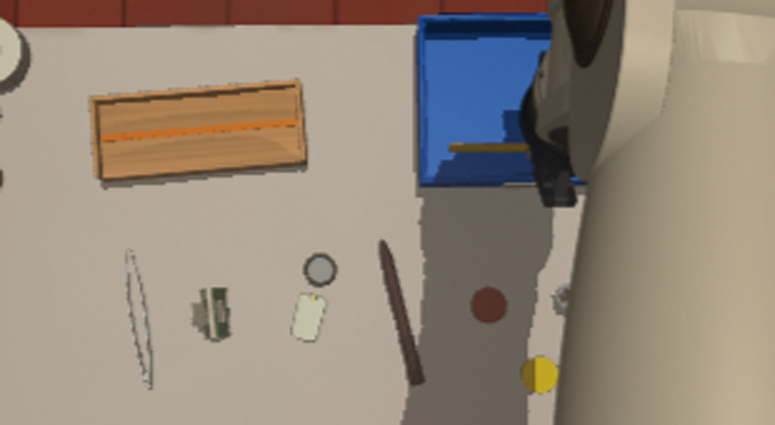

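The pencil is held level over the bin near (490,147), and the other tools haven't moved. I'll lower and release it.

Request:
{"fn": "carry_out", "kwargs": {"targets": "-0.08 0.05 0.4 0 0 0 -1; 0 0 0.4 0 0 0 -1; 0 0 0.3 0 0 0 -1; 0 0 0 0 0 0 -1; 0 0 0 0 0 0 -0.62; 0 0 0 0 0 0 -0.62; 0 0 0 0 0 0 -0.62; 0 0 0 0 0 0 -0.62"}}

```text
time: 6.35
ee_pos: [0.5743, -0.0715, 0.1865]
tcp_rot: [179.9, 0.0, 89.8]
wrist_force: [0.3, 0.0, -0.7]
opening: 0.0161
grasp_force: 0.0
```

Request:
{"fn": "carry_out", "kwargs": {"targets": "0 0 -0.4 0 0 0 -0.62; 0 0 -0.8 0 0 0 -0.62; 0 0 -0.8 0 0 0 -0.5; 0 0 -0.4 0 0 0 -0.2; 0.9 0 0 0 0 0 -0.3; 0.9 -0.4 0 0 0 0 -0.3; 0.9 -0.9 0 0 0 0 -0.3; 0.2 -0.9 0 0 0 0 -0.3"}}

```text
time: 7.02
ee_pos: [0.4926, 0.0409, 0.2816]
tcp_rot: [179.9, -0.1, 89.9]
wrist_force: [0.3, -0.2, 0.8]
opening: 0.0299
grasp_force: 0.0
```

```bash
python3 -c "
from h import *
plan(*json.load(open('pos.json'))['marker'],13)"
```

```text
t 7.0 pos [0.4926 0.0409 0.2816] rot [ 1.799e+02 -1.000e-01  8.990e+01] open 0.0299 | turnz 13.43 sx -1.58 sy -0.65
```

Request:
{"fn": "carry_out", "kwargs": {"targets": "0 0 0 0 0 0.84 -0.3; 0 0 0 0 0 0.84 -0.3; 0 0 0 0 0 0.84 -0.3; 0 0 0 0 0 0.84 -0.3; 0 0 0 0 0 0.84 -0.3; 0 0 0 0 0 0.84 -0.3; 0 0 0 0 0 0.84 -0.3; 0 0 0 0 0 0.84 -0.3"}}

```text
time: 7.68
ee_pos: [0.4928, 0.0383, 0.2821]
tcp_rot: [180.0, -0.0, 51.1]
wrist_force: [0.6, 0.6, 0.3]
opening: 0.03
grasp_force: 0.0
```

Request:
{"fn": "carry_out", "kwargs": {"targets": "0 0 0 0 0 0.84 -0.3; 0 0 0 0 0 0.84 -0.3; 0 0 0 0 0 0.84 -0.3; 0 0 0 0 0 0.84 -0.3; 0 0 0 0 0 0.84 -0.3; 0 0 0 0 0 0.84 -0.3; 0 0 0 0 0 0.84 -0.3; 0 0 0 0 0 0.84 -0.3"}}

```text
time: 8.35
ee_pos: [0.4928, 0.0382, 0.2821]
tcp_rot: [180.0, -0.1, 12.6]
wrist_force: [-0.6, 0.1, -0.2]
opening: 0.0301
grasp_force: 0.0
```

Request:
{"fn": "carry_out", "kwargs": {"targets": "-0.5 -0.2 0.5 0 0 0 -0.3; -0.5 -0.2 0.5 0 0 0 -0.3; -0.5 -0.2 0.5 0 0 0 -0.3; 0 0 0.1 0 0 0 -0.3; 0 0 0 0 0 0 -0.3; 0 0 0 0 0 0 -0.3; 0 0 0 0 0 0 -0.3; 0 0 0 0 0 0 -0.3"}}

```text
time: 9.02
ee_pos: [0.43, 0.0483, 0.2187]
tcp_rot: [180.0, -0.1, 12.8]
wrist_force: [-0.2, -0.0, 0.2]
opening: 0.03
grasp_force: 0.0
```

```bash
python3 -c "
from h import *
plan(*json.load(open('pos.json'))['marker'],13);diff()"
```

```text
t 9.0 pos [0.43   0.0483 0.2187] rot [ 1.80e+02 -1.00e-01  1.28e+01] open 0.03 | turnz -0.03 sx -0.09 sy -0.12
pencil 205; tweezers 0; marker 402; clip 0; loupe 462; stopper 209; black 236; white 0; shelf 0;
```

Request:
{"fn": "carry_out", "kwargs": {"targets": "-0.09 -0.12 0.4 0 0 0 -0.3; 0 0 0.4 0 0 0 -0.3; 0 0 0.28 0 0 0 -0.3; 0 0 0 0 0 0 -0.3; 0 0 0 0 0 0 -1; 0 0 0 0 0 0 -1; 0 0 0 0 0 0 -1; 0 0 0 0 0 0 -1"}}

```text
time: 9.73
ee_pos: [0.4247, 0.0521, 0.1745]
tcp_rot: [180.0, -0.0, 12.8]
wrist_force: [0.1, 0.5, 0.8]
opening: 0.0108
grasp_force: 41.0
```

Request:
{"fn": "carry_out", "kwargs": {"targets": "0 0 0 0 0 0 -1; 0 0 0 0 0 0 -1; 0 0 -0.5 0 0 0 -1; 0 0 -0.8 0 0 0 -1; 0 0 -0.6 0 0 -0.84 -1; 0 0 -0.2 0 0 -0.84 -1; 0 0 0 0 0 -0.84 -1; 0 0 0 0 0 -0.84 -1"}}

```text
time: 10.4
ee_pos: [0.4245, 0.0522, 0.2591]
tcp_rot: [180.0, -0.1, 32.3]
wrist_force: [-0.9, 0.4, -0.1]
opening: 0.0113
grasp_force: 40.9
```

Request:
{"fn": "carry_out", "kwargs": {"targets": "0 0 0 0 0 -0.84 -1; 0 0 0 0 0 -0.84 -1; 0 0 0 0 0 -0.84 -1; 0 0 0 0 0 -0.84 -1; 0 0 0 0 0 -0.84 -1; 0 0 0 0 0 -0.84 -1; 0 0 0 0 0 -0.84 -1; 0 0 0 0 0 -0.84 -1"}}

```text
time: 11.07
ee_pos: [0.4243, 0.0522, 0.2581]
tcp_rot: [-180.0, 0.0, 70.8]
wrist_force: [0.2, -0.0, 0.5]
opening: 0.0112
grasp_force: 40.9
```

Request:
{"fn": "carry_out", "kwargs": {"targets": "0 0 0 0 0 -0.84 -1; 0 0 0 0 0 -0.84 -1; 0 0 0 0 0 -0.84 -1; 0 0 0 0 0 -0.84 -1; -0.8 0.8 0 0 0 0 -1; -0.8 0.8 0 0 0 0 -1; -0.8 0.8 0 0 0 0 -1; 0 0.8 0 0 0 0 -1"}}

```text
time: 11.73
ee_pos: [0.5454, -0.0405, 0.2581]
tcp_rot: [-180.0, 0.1, 89.6]
wrist_force: [-0.8, -0.6, 0.8]
opening: 0.0111
grasp_force: 40.9
```

```bash
python3 -c "
from h import *
plan(.6152+.004,-.0722,90)"
```

```text
t 11.7 pos [ 0.5454 -0.0405  0.2581] rot [-1.80e+02  1.00e-01  8.96e+01] open 0.0111 | turnz -0.06 sx -0.79 sy 1.85
```

Request:
{"fn": "carry_out", "kwargs": {"targets": "-0.4 0.7 0 0 0 0 -1; -0.4 0.7 0 0 0 0 -1; 0 0.4 0.3 0 0 0 -1; 0 0 0.5 0 0 0 -1; 0 0 0.3 0 0 0 -1; 0 0 0 0 0 0 -1; 0 0 0 0 0 0 -1; 0 0 0 0 0 0 -1"}}

```text
time: 12.4
ee_pos: [0.6162, -0.0686, 0.2153]
tcp_rot: [180.0, 0.0, 89.8]
wrist_force: [0.1, 0.2, 0.6]
opening: 0.0108
grasp_force: 40.9
```

```bash
python3 -c "
from h import *
plan(.6152+.004,-.0722,90)"
```

```text
t 12.4 pos [ 0.6162 -0.0686  0.2153] rot [180.    0.   89.8] open 0.0108 | turnz -0.03 sx -0.09 sy 0.07
```

Request:
{"fn": "carry_out", "kwargs": {"targets": "-0.09 0.07 0.4 0 0 0 -1; 0 0 0.4 0 0 0 -1; 0 0 0.05 0 0 0 -1; 0 0 0 0 0 0 -1; 0 0 0 0 0 0 -0.53; 0 0 0 0 0 0 -0.53; 0 0 0 0 0 0 -0.53; 0 0 0 0 0 0 -0.53"}}

```text
time: 13.07
ee_pos: [0.6194, -0.0724, 0.181]
tcp_rot: [179.9, 0.0, 89.8]
wrist_force: [-1.1, 0.4, -0.2]
opening: 0.0198
grasp_force: 0.0
```

Request:
{"fn": "carry_out", "kwargs": {"targets": "0 0 -0.4 0 0 0 -0.53; 0 0 -0.8 0 0 0 -0.53; 0 0 -0.8 0 0 0 -0.3; 0.8 -0.5 0 0 0 0 -0.3; 0.9 -0.5 0 0 0 0 -0.3; 0.9 -0.5 0 0 0 0 -0.3; 0.9 -0.5 0 0 0 0 -0.3; 0.9 -0.5 0 0 0 0 -0.3"}}

```text
time: 13.73
ee_pos: [0.5185, 0.1051, 0.2607]
tcp_rot: [180.0, -0.0, 89.8]
wrist_force: [1.0, 0.6, 0.1]
opening: 0.03
grasp_force: 0.0
```

Request:
{"fn": "carry_out", "kwargs": {"targets": "0.9 -0.5 0 0 0 0 -0.3; 0.9 -0.5 0 0 0 0 -0.3; 0.9 -0.5 0 0 0 0 -0.3; 0.9 -0.5 0 0 0 0 -0.3; 0 0 0 0 0 0.9 -0.3; 0 0 0 0 0 0.9 -0.3; 0 0 0 0 0 0.9 -0.3; 0 0 0 0 0 0.9 -0.3"}}

```text
time: 14.4
ee_pos: [0.4399, 0.2486, 0.2607]
tcp_rot: [180.0, -0.0, 69.0]
wrist_force: [-0.6, -0.4, 0.3]
opening: 0.0296
grasp_force: 0.0
```

Request:
{"fn": "carry_out", "kwargs": {"targets": "0 0 0 0 0 0.9 -0.3; 0 0 0 0 0 0.9 -0.3; 0 0 0 0 0 0.9 -0.3; 0 0 0 0 0 0.9 -0.3; 0 0 0 0 0 0.9 -0.3; 0 0 0 0 0 0.9 -0.3; 0 0 0 0 0 0.9 -0.3; 0 0 0 0 0 0.9 -0.3"}}

```text
time: 15.07
ee_pos: [0.4436, 0.2418, 0.2606]
tcp_rot: [-179.7, -0.0, 28.5]
wrist_force: [0.5, -0.3, -0.8]
opening: 0.0298
grasp_force: 0.0
```

```bash
python3 -c "
from h import *
plan(*json.load(open('pos.json'))['tweezers'],9.1);diff()"
```

```text
t 15.1 pos [0.4436 0.2418 0.2606] rot [-179.7   -0.    28.5] open 0.0298 | turnz 3.39 sx -0.34 sy -1.28
pencil 198; tweezers 786; marker 319; clip 509; loupe 0; stopper 0; black 0; white 0; shelf 0;
```

Request:
{"fn": "carry_out", "kwargs": {"targets": "0 0 0 0 0 0.9 -0.3; 0 0 0 0 0 0.9 -0.3; 0 0 0 0 0 0.9 -0.3; 0 0 0 0 0 0.69 -0.3; -0.17 -0.64 0.4 0 0 0 -0.3; -0.17 -0.64 0.4 0 0 0 -0.3; 0 0 0.3 0 0 0 -0.3; 0 0 0 0 0 0 -0.3"}}

```text
time: 15.78
ee_pos: [0.4605, 0.1655, 0.2176]
tcp_rot: [-174.7, 0.8, 18.6]
wrist_force: [-0.2, 0.2, -0.6]
opening: 0.0296
grasp_force: 0.0
```

```bash
python3 -c "
from h import *
plan(*json.load(open('pos.json'))['tweezers'],9.1)"
```

```text
t 15.8 pos [0.4605 0.1655 0.2176] rot [-174.7    0.8   18.6] open 0.0296 | turnz 1.66 sx -0.46 sy -3.23
```

```bash
python3 -c "
from h import *
o=monitor.get_obs();print(o['q'],o['qd'],o['wrist_force'],o['joint_efforts']);crop('scene',0,0,560,420,1.2,'pics/e.png')"
```

```text
[ 18.56286722  -2.1982708  -18.02403952  74.99096235   5.29225201
 179.94756874] [-0.21530204 -0.27092314  2.75784443  2.29032743 -0.23601086  0.03334408] [-0.21848557  0.15287825 -0.64346148] [ 1.65987946e-01 -4.49512625e+01  4.67734587e+01 -5.62917776e-01
  4.29909015e-01  8.00219095e-04]
```

View pics/e.png

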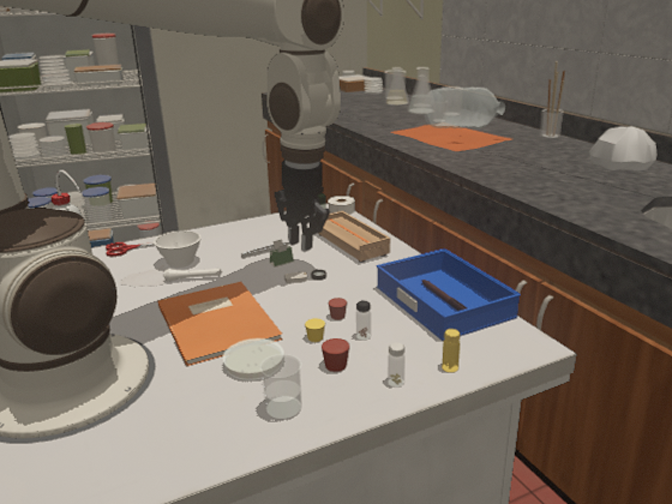

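The last joint reached its limit: yaw = j1 − j6 + 180, so yaw has to stay above j1. I'll straighten the tool and grasp from the half-turned side instead. The scene view shows the marker lying flat in the bin.

Request:
{"fn": "carry_out", "kwargs": {"targets": "0 0 -0.5 -0.92 0.14 0 -0.3; 0 0 -0.5 0 0 -0.95 -0.3; 0 0 0 0 0 -0.95 -0.3; 0 0 0 0 0 -0.95 -0.3; 0 0 0 0 0 -0.95 -0.3; 0 0 0 0 0 -0.95 -0.3; 0 0 0 0 0 -0.95 -0.3; 0 0 0 0 0 -0.95 -0.3"}}

```text
time: 16.5
ee_pos: [0.4642, 0.1589, 0.2608]
tcp_rot: [-180.0, -0.3, 57.3]
wrist_force: [-0.8, 0.1, 0.6]
opening: 0.0298
grasp_force: 0.0
```

Request:
{"fn": "carry_out", "kwargs": {"targets": "0 0 0 0 0 -0.95 -0.3; 0 0 0 0 0 -0.95 -0.3; 0 0 0 0 0 -0.95 -0.3; 0 0 0 0 0 -0.95 -0.3; 0 0 0 0 0 -0.95 -0.3; 0 0 0 0 0 -0.95 -0.3; 0 0 0 0 0 -0.95 -0.3; 0 0 0 0 0 -0.95 -0.3"}}

```text
time: 17.17
ee_pos: [0.4642, 0.1589, 0.2608]
tcp_rot: [179.8, -0.2, 100.8]
wrist_force: [-0.1, -1.0, -0.6]
opening: 0.0296
grasp_force: 0.0
```

Request:
{"fn": "carry_out", "kwargs": {"targets": "0 0 0 0 0 -0.95 -0.3; 0 0 0 0 0 -0.95 -0.3; 0 0 0 0 0 -0.95 -0.3; 0 0 0 0 0 -0.95 -0.3; 0 0 0 0 0 -0.95 -0.3; 0 0 0 0 0 -0.95 -0.3; 0 0 0 0 0 -0.95 -0.3; 0 0 0 0 0 -0.95 -0.3"}}

```text
time: 17.83
ee_pos: [0.4642, 0.1589, 0.2608]
tcp_rot: [179.7, -0.0, 144.4]
wrist_force: [-0.5, -0.5, 0.3]
opening: 0.0299
grasp_force: 0.0
```

Request:
{"fn": "carry_out", "kwargs": {"targets": "0 0 0 0 0 -0.95 -0.3; 0 0 0 0 0 -0.95 -0.3; 0 0 0 0 0 -0.95 -0.3; 0 0 0 0 0 -0.95 -0.3; 0 0 0 0 0 -0.95 -0.3; 0 0 0 0 0 -0.95 -0.3; 0 0 0 0 0 -0.95 -0.3; 0 0 0 0 0 -0.95 -0.3"}}

```text
time: 18.5
ee_pos: [0.4642, 0.1589, 0.2608]
tcp_rot: [179.7, 0.2, -172.1]
wrist_force: [-0.4, 0.0, 0.1]
opening: 0.03
grasp_force: 0.0
```

```bash
python3 -c "
from h import *
plan(*json.load(open('pos.json'))['tweezers'],189.1);diff()"
```

```text
t 18.5 pos [0.4642 0.1589 0.2608] rot [ 179.7    0.2 -172.1] open 0.03 | turnz -0.21 sx 0.53 sy 3.41
pencil 232; tweezers 125; marker 319; clip 226; loupe 167; stopper 0; black 0; white 0; shelf 635;
```

Request:
{"fn": "carry_out", "kwargs": {"targets": "0.13 0.85 0 0 0 -0.2 -0.3; 0.13 0.85 0 0 0 0 -0.3; 0.13 0.85 0.4 0 0 0 -0.3; 0.13 0.85 0.4 0 0 0 -0.3; 0 0 0.3 0 0 0 -0.3; 0 0 0 0 0 0 -0.3; 0 0 0 0 0 0 -0.3; 0 0 0 0 0 0 -0.3"}}

```text
time: 19.22
ee_pos: [0.4237, 0.29, 0.2174]
tcp_rot: [179.7, 0.2, -171.3]
wrist_force: [0.6, 0.2, -0.4]
opening: 0.0298
grasp_force: 0.0
```

```bash
python3 -c "
from h import *
plan(*json.load(open('pos.json'))['tweezers'],189.1)"
```

```text
t 19.2 pos [0.4237 0.29   0.2174] rot [ 179.7    0.2 -171.3] open 0.0298 | turnz -0.07 sx 0.04 sy 0.01
```

Lower and grasp, then lift and turn to yaw 90 (turn +17.3).

Request:
{"fn": "carry_out", "kwargs": {"targets": "0.04 0.01 0.4 0 0 -0.07 -0.3; 0 0 0.4 0 0 0 -0.3; 0 0 0.26 0 0 0 -0.3; 0 0 0 0 0 0 -0.3; 0 0 0 0 0 0 -1; 0 0 0 0 0 0 -1; 0 0 0 0 0 0 -1; 0 0 0 0 0 0 -1"}}

```text
time: 19.88
ee_pos: [0.4219, 0.2907, 0.1747]
tcp_rot: [179.7, 0.2, -170.8]
wrist_force: [1.2, -3.1, 5.3]
opening: 0.0127
grasp_force: 41.6
```

Request:
{"fn": "carry_out", "kwargs": {"targets": "0 0 0 0 0 0 -1; 0 0 0 0 0 0 -1; 0 0 -0.5 0 0 0 -1; 0 0 -0.8 0 0 0 -1; 0 0 -0.8 0 0 0.87 -1; 0 0 -0.2 0 0 0.87 -1; 0 0 0 0 0 0.87 -1; 0 0 0 0 0 0.87 -1"}}

```text
time: 20.55
ee_pos: [0.4215, 0.2907, 0.267]
tcp_rot: [179.6, 0.1, 169.0]
wrist_force: [-1.2, -0.5, -1.1]
opening: 0.0123
grasp_force: 41.0
```

Request:
{"fn": "carry_out", "kwargs": {"targets": "0 0 0 0 0 0.87 -1; 0 0 0 0 0 0.87 -1; 0 0 0 0 0 0.87 -1; 0 0 0 0 0 0.87 -1; 0 0 0 0 0 0.87 -1; 0 0 0 0 0 0.87 -1; 0 0 0 0 0 0.87 -1; 0 0 0 0 0 0.87 -1"}}

```text
time: 21.22
ee_pos: [0.4213, 0.2905, 0.2658]
tcp_rot: [179.8, -0.2, 129.2]
wrist_force: [0.3, -0.2, 0.1]
opening: 0.0122
grasp_force: 41.0
```

Request:
{"fn": "carry_out", "kwargs": {"targets": "0 0 0 0 0 0.87 -1; 0 0 0 0 0 0.87 -1; 0 0 0 0 0 0.87 -1; 0 0 0 0 0 0.87 -1; 0 0 0 0 0 0.87 -1; 0 0 0 0 0 0.87 -1; 0 0 0 0 0 0.87 -1; 0 0 0 0 0 0.87 -1"}}

```text
time: 21.88
ee_pos: [0.4213, 0.2905, 0.2658]
tcp_rot: [180.0, -0.3, 89.3]
wrist_force: [-0.3, -0.2, 1.2]
opening: 0.0127
grasp_force: 41.0
```

Request:
{"fn": "carry_out", "kwargs": {"targets": "-0.9 0.3 0 0 0 0 -1; -0.9 0.5 0 0 0 0 -1; -0.9 0.5 0 0 0 0 -1; -0.9 0.5 0 0 0 0 -1; -0.9 0.5 0 0 0 0 -1; -0.9 0.5 0 0 0 0 -1; -0.9 0.5 0 0 0 0 -1; -0.9 0.5 0 0 0 0 -1"}}

```text
time: 22.55
ee_pos: [0.5715, -0.0008, 0.2646]
tcp_rot: [179.9, -0.3, 89.5]
wrist_force: [1.2, 0.6, 0.1]
opening: 0.0122
grasp_force: 41.0
```

```bash
python3 -c "
from h import *
plan(.6152-.019,-.0722,90)"
```

```text
t 22.6 pos [ 0.5715 -0.0008  0.2646] rot [179.9  -0.3  89.5] open 0.0122 | turnz -0.08 sx -1.78 sy 0.62
```

Request:
{"fn": "carry_out", "kwargs": {"targets": "-0.6 0.2 0 0 0 -0.08 -1; -0.6 0.2 0 0 0 0 -1; -0.45 0.16 0.3 0 0 0 -1; 0 0 0.4 0 0 0 -1; 0 0 0.3 0 0 0 -1; 0 0 0 0 0 0 -1; 0 0 0 0 0 0 -1; 0 0 0 0 0 0 -1"}}

```text
time: 23.22
ee_pos: [0.5932, -0.0641, 0.225]
tcp_rot: [179.9, -0.3, 90.0]
wrist_force: [-0.4, -0.2, 0.6]
opening: 0.0121
grasp_force: 41.0
```

```bash
python3 -c "
from h import *
plan(.6152-.019,-.0722,90)"
```

```text
t 23.2 pos [ 0.5932 -0.0641  0.225 ] rot [179.9  -0.3  90. ] open 0.0121 | turnz 0.0 sx -0.2 sy 0.08
```

Request:
{"fn": "carry_out", "kwargs": {"targets": "-0.2 0.08 0.3 0 0 0 -1; 0 0 0.3 0 0 0 -1; 0 0 0.12 0 0 0 -1; 0 0 0 0 0 0 -1; 0 0 0 0 0 0 -1; 0 0 0 0 0 0 -0.45; 0 0 0 0 0 0 -0.45; 0 0 0 0 0 0 -0.45"}}

```text
time: 23.88
ee_pos: [0.5965, -0.0726, 0.196]
tcp_rot: [179.9, -0.3, 90.0]
wrist_force: [0.6, -0.0, -0.6]
opening: 0.0235
grasp_force: 0.0
```

Request:
{"fn": "carry_out", "kwargs": {"targets": "0 0 -0.4 0 0 0 -0.45; 0 0 -0.8 0 0 0 -0.45; 0 0 -0.8 0 0 0 0; 0.85 -0.7 0 0 0 0 0; 0.85 -0.7 0 0 0 0 0; 0.85 -0.7 0 0 0 0 0; 0.85 -0.7 0 0 0 0 0; 0.85 -0.7 0 0 0 0 0"}}

```text
time: 24.55
ee_pos: [0.4625, 0.0889, 0.2766]
tcp_rot: [179.9, -0.3, 89.9]
wrist_force: [0.9, 0.8, -0.1]
opening: 0.0427
grasp_force: 0.0
```

Request:
{"fn": "carry_out", "kwargs": {"targets": "0.4 -0.35 0 0 0 -0.88 0; 0 0 0 0 0 -0.88 0; 0 0 0 0 0 -0.88 0; 0 0 0 0 0 -0.88 0; 0 0 0 0 0 -0.88 0; 0 0 0 0 0 -0.88 0; 0 0 0 0 0 -0.88 0; 0 0 0 0 0 -0.88 0"}}

```text
time: 25.22
ee_pos: [0.4499, 0.1039, 0.2767]
tcp_rot: [179.7, -0.1, 130.6]
wrist_force: [0.9, 0.3, 0.1]
opening: 0.0428
grasp_force: 0.0
```

Request:
{"fn": "carry_out", "kwargs": {"targets": "0 0 0 0 0 -0.88 0; 0 0 0 0 0 -0.88 0; 0 0 0 0 0 -0.88 0; 0 0 0 0 0 -0.88 0; 0 0 0 0 0 -0.88 0; 0 0 0 0 0 -0.88 0; 0 0 0 0 0 -0.88 0; 0 0 0 0 0 0 0"}}

```text
time: 25.88
ee_pos: [0.4499, 0.1039, 0.2766]
tcp_rot: [179.7, 0.0, 165.8]
wrist_force: [-0.8, -0.7, 0.1]
opening: 0.0423
grasp_force: 0.0
```

```bash
python3 -c "
from h import *
plan(*json.load(open('pos.json'))['loupe'],166.1);diff();crop('top',130,120,440,290,2.5,'pics/f.png')"
```

```text
t 25.9 pos [0.4499 0.1039 0.2766] rot [179.7   0.  165.8] open 0.0423 | turnz -0.05 sx 0.72 sy 0.59
pencil 205; tweezers 166; marker 437; clip 342; loupe 292; stopper 215; black 0; white 0; shelf 150;
```

View pics/f.png

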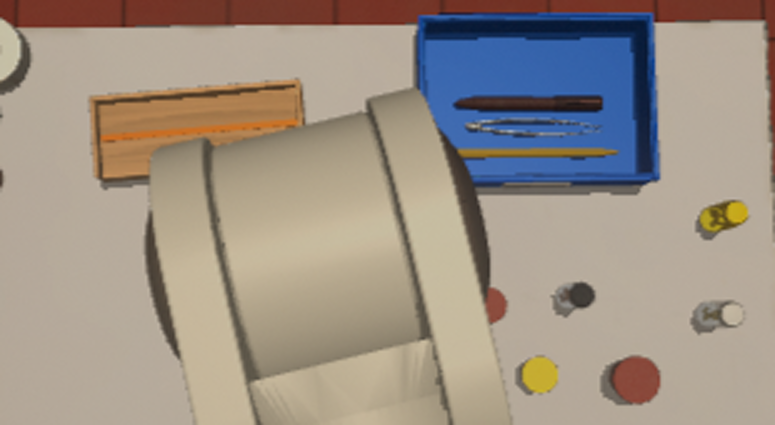

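Marker (530,104), tweezers (532,127) and pencil (540,153) lie flat in the bin. Next is the loupe.

Request:
{"fn": "carry_out", "kwargs": {"targets": "0.36 0.3 0.4 0 0 0 0; 0.36 0.29 0.4 0 0 0 0; 0 0 0.4 0 0 0 0; 0 0 0.3 0 0 0 0; 0 0 0 0 0 0 0; 0 0 0 0 0 0 0; 0 0 0 0 0 0 0; 0 0 0 0 0 0 0"}}

```text
time: 26.65
ee_pos: [0.4285, 0.134, 0.2174]
tcp_rot: [179.7, 0.1, 165.5]
wrist_force: [-0.2, -0.6, -0.1]
opening: 0.0425
grasp_force: 0.0
```

```bash
python3 -c "
from h import *
plan(*json.load(open('pos.json'))['loupe'],166.1);crop('scene',170,150,330,270,4,'pics/g.png')"
```

```text
t 26.6 pos [0.4285 0.134  0.2174] rot [1.797e+02 1.000e-01 1.655e+02] open 0.0425 | turnz -0.1 sx 0.02 sy -0.01
```

View pics/g.png

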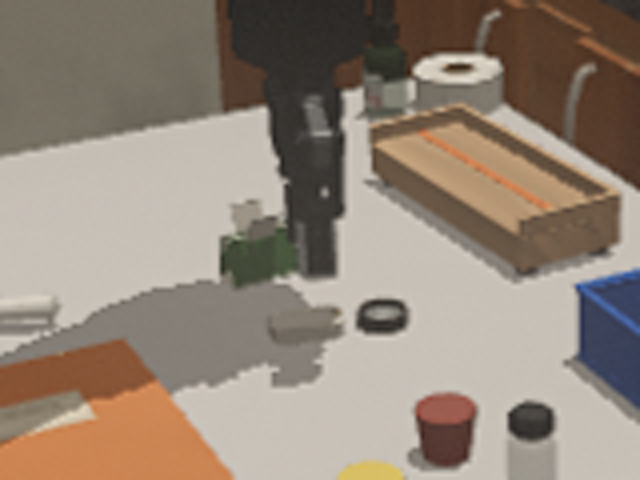

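The loupe is still in place at (305,325), under the fingers. I'll grasp it.

Request:
{"fn": "carry_out", "kwargs": {"targets": "0 0 0.4 0 0 -0.1 -0.1; 0 0 0.4 0 0 0 -0.1; 0 0 0.25 0 0 0 -0.1; 0 0 0 0 0 0 -0.1; 0 0 0 0 0 0 -1; 0 0 0 0 0 0 -1; 0 0 0 0 0 0 -1; 0 0 0 0 0 0 -1"}}

```text
time: 27.37
ee_pos: [0.4282, 0.1345, 0.1749]
tcp_rot: [179.7, 0.0, 166.2]
wrist_force: [-0.3, -0.2, 1.7]
opening: 0.0246
grasp_force: 40.1
```

Request:
{"fn": "carry_out", "kwargs": {"targets": "0 0 0 0 0 0 -1; 0 0 0 0 0 0 -1; 0 0 -0.5 0 0 0 -1; 0 0 -0.8 0 0 0 -1; 0 0 -0.8 0 0 0.88 -1; 0 0 -0.2 0 0 0.88 -1; 0 0 0 0 0 0.88 -1; 0 0 0 0 0 0.88 -1"}}

```text
time: 28.03
ee_pos: [0.4281, 0.134, 0.2674]
tcp_rot: [179.7, -0.0, 145.8]
wrist_force: [-0.6, 0.6, -0.7]
opening: 0.0244
grasp_force: 39.9
```

Request:
{"fn": "carry_out", "kwargs": {"targets": "0 0 0 0 0 0.88 -1; 0 0 0 0 0 0.88 -1; 0 0 0 0 0 0.88 -1; 0 0 0 0 0 0.88 -1; 0 0 0 0 0 0.88 -1; 0 0 0 0 0 0.88 -1; 0 0 0 0 0 0.88 -1; 0 0 0 0 0 0.88 -1"}}

```text
time: 28.7
ee_pos: [0.4278, 0.134, 0.2662]
tcp_rot: [179.9, -0.3, 105.4]
wrist_force: [0.1, 0.3, -0.8]
opening: 0.0243
grasp_force: 39.9
```

Request:
{"fn": "carry_out", "kwargs": {"targets": "0 0 0 0 0 0.88 -1; 0 0 0 0 0 0.88 -1; 0 0 0 0 0 0.88 -1; -0.5 0.7 0 0 0 0 -1; -0.5 0.8 0 0 0 0 -1; -0.5 0.8 0 0 0 0 -1; -0.5 0.8 0 0 0 0 -1; 0 0.8 0 0 0 0 -1"}}

```text
time: 29.37
ee_pos: [0.586, 0.0525, 0.2659]
tcp_rot: [179.9, -0.2, 90.4]
wrist_force: [0.4, -0.0, -0.5]
opening: 0.0248
grasp_force: 39.9
```

```bash
python3 -c "
from h import *
plan(.650,-.025,90)"
```

```text
t 29.4 pos [0.586  0.0525 0.2659] rot [179.9  -0.2  90.4] open 0.0248 | turnz 0.07 sx -1.94 sy 1.6
```

Request:
{"fn": "carry_out", "kwargs": {"targets": "-0.55 0.55 0 0 0 0.07 -1; -0.55 0.55 0 0 0 0 -1; -0.45 0.5 0.3 0 0 0 -1; 0 0 0.5 0 0 0 -1; 0 0 0.3 0 0 0 -1; 0 0 0 0 0 0 -1; 0 0 0 0 0 0 -1; 0 0 0 0 0 0 -1"}}

```text
time: 30.03
ee_pos: [0.6488, -0.0054, 0.223]
tcp_rot: [179.9, -0.3, 90.2]
wrist_force: [-0.2, -0.2, -0.4]
opening: 0.0248
grasp_force: 39.9
```

```bash
python3 -c "
from h import *
plan(.651,-.012,90)"
```

```text
t 30.0 pos [ 0.6488 -0.0054  0.223 ] rot [179.9  -0.3  90.2] open 0.0248 | turnz 0.03 sx -0.17 sy 0.06
```

Request:
{"fn": "carry_out", "kwargs": {"targets": "-0.17 0.06 0.3 0 0 0 -1; 0 0 0.3 0 0 0 -1; 0 0 0.1 0 0 0 -1; 0 0 0 0 0 0 -1; 0 0 0 0 0 0 -0.25; 0 0 0 0 0 0 -0.25; 0 0 0 0 0 0 -0.25; 0 0 0 0 0 0 -0.25"}}

```text
time: 30.7
ee_pos: [0.6516, -0.0126, 0.1944]
tcp_rot: [179.9, -0.3, 90.1]
wrist_force: [-0.6, 0.2, -0.5]
opening: 0.032
grasp_force: 0.0
```

Request:
{"fn": "carry_out", "kwargs": {"targets": "0 0 -0.4 0 0 0 -0.25; 0 0 -0.8 0 0 0 -0.25; 0 0 -0.8 0 0 0 0; 0 0 -0.2 0 0 0 0; 0.8 -0.8 0 0 0 0 0; 0.8 -0.8 0 0 0 0 0; 0.8 -0.8 0 0 0 0 0; 0.8 -0.8 0 0 0 0 0"}}

```text
time: 31.37
ee_pos: [0.5319, 0.1052, 0.2823]
tcp_rot: [179.9, -0.3, 90.1]
wrist_force: [0.8, 1.3, -0.0]
opening: 0.0426
grasp_force: 0.0
```

Request:
{"fn": "carry_out", "kwargs": {"targets": "0.8 -0.8 0 0 0 0 0.1; 0.8 -0.8 0 0 0 0 0.1; 0.8 -0.8 0 0 0 0 0.1; 0 0 0 0 0 -0.9 0.1; 0 0 0 0 0 -0.9 0.1; 0 0 0 0 0 -0.9 0.1; 0 0 0 0 0 -0.9 0.1; 0 0 0 0 0 -0.9 0.1"}}

```text
time: 32.03
ee_pos: [0.4445, 0.1928, 0.283]
tcp_rot: [179.8, -0.2, 116.2]
wrist_force: [-0.3, 0.5, -0.6]
opening: 0.0468
grasp_force: 0.0
```

Request:
{"fn": "carry_out", "kwargs": {"targets": "0 0 0 0 0 -0.9 0.1; 0 0 0 0 0 -0.9 0.1; 0 0 0 0 0 -0.9 0.1; 0 0 0 0 0 -0.9 0.1; 0 0 0 0 0 -0.9 0.1; 0 0 0 0 0 -0.9 0.1; 0 0 0 0 0 -0.9 0.1; 0 0 0 0 0 -0.9 0.1"}}

```text
time: 32.7
ee_pos: [0.4446, 0.1926, 0.2829]
tcp_rot: [179.7, -0.0, 157.4]
wrist_force: [-0.5, -0.5, -0.0]
opening: 0.047
grasp_force: 0.0
```

Request:
{"fn": "carry_out", "kwargs": {"targets": "0 0 0 0 0 -0.9 0.1; 0 0 0 0 0 -0.9 0.1; 0 0 0 0 0 -0.9 0.1; 0 0 0 0 0 -0.9 0.1; 0 0 0 0 0 -0.9 0.1; 0 0 0 0 0 0 0.1; 0 0 0 0 0 0 0.1; 0 0 0 0 0 0 0.1"}}

```text
time: 33.37
ee_pos: [0.4446, 0.1926, 0.2827]
tcp_rot: [179.7, 0.1, -177.2]
wrist_force: [0.0, 0.2, -0.3]
opening: 0.0467
grasp_force: 0.0
```

```bash
python3 -c "
from h import *
plan(*json.load(open('pos.json'))['clip'],183.6);diff()"
```

```text
t 33.4 pos [0.4446 0.1926 0.2827] rot [ 1.797e+02  1.000e-01 -1.772e+02] open 0.0467 | turnz -0.14 sx 0.44 sy 0.65
pencil 189; tweezers 96; marker 319; clip 461; loupe 280; stopper 0; black 0; white 0; shelf 316;
```

Request:
{"fn": "carry_out", "kwargs": {"targets": "0.22 0.33 0.3 0 0 -0.14 0.1; 0.22 0.33 0.4 0 0 0 0.1; 0 0 0.3 0 0 0 0.1; 0 0 0 0 0 0 0.1; 0 0 0 0 0 0 0.1; 0 0 0 0 0 0 0.1; 0 0 0 0 0 0 0.1; 0 0 0 0 0 0 0.1"}}

```text
time: 34.08
ee_pos: [0.426, 0.2179, 0.2435]
tcp_rot: [179.7, 0.1, -176.3]
wrist_force: [0.1, -1.1, 0.4]
opening: 0.0469
grasp_force: 0.0
```

```bash
python3 -c "
from h import *
plan(*json.load(open('pos.json'))['clip'],183.6);crop('scene',190,165,310,255,6,'pics/i.png')"
```

```text
t 34.1 pos [0.426  0.2179 0.2435] rot [ 1.797e+02  1.000e-01 -1.763e+02] open 0.0469 | turnz 0.02 sx 0.02 sy -0.01
```

View pics/i.png

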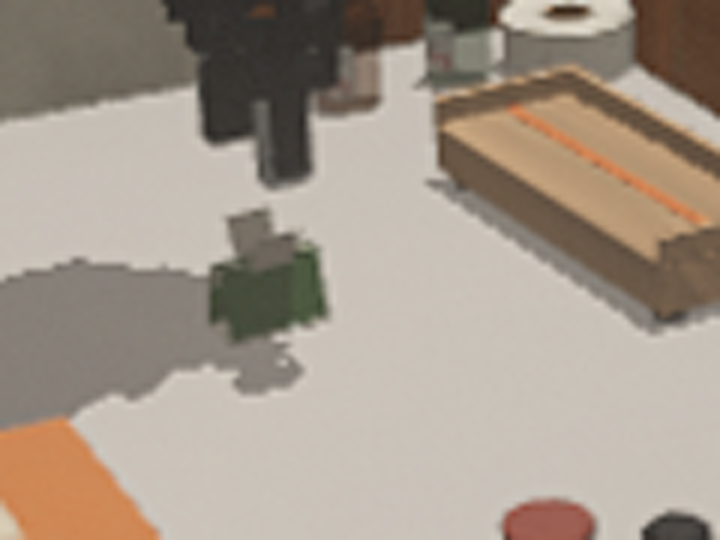

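The clip sits upright at (268,290), directly under the open fingers. I'll grasp it and carry it to the bin.

Request:
{"fn": "carry_out", "kwargs": {"targets": "0 0 0.4 0 0 0 0.1; 0 0 0.5 0 0 0 0.1; 0 0 0.4 0 0 0 0.1; 0 0 0.25 0 0 0 0.1; 0 0 0 0 0 0 0.1; 0 0 0 0 0 0 -1; 0 0 0 0 0 0 -1; 0 0 0 0 0 0 -1"}}

```text
time: 34.8
ee_pos: [0.426, 0.2186, 0.1819]
tcp_rot: [179.7, 0.2, -176.2]
wrist_force: [0.1, 0.7, -0.3]
opening: 0.0277
grasp_force: 39.2
```

Request:
{"fn": "carry_out", "kwargs": {"targets": "0 0 0 0 0 0 -1; 0 0 0 0 0 0 -1; 0 0 -0.5 0 0 0 -1; 0 0 -0.8 0 0 0 -1; 0 0 -0.8 0 0 0 -1; 0 0 -0.4 0 0 0.3 -1; 0 0 0 0 0 0.33 -1; -0.6 -0.8 0 0 0 0 -1"}}

```text
time: 35.47
ee_pos: [0.4482, 0.1891, 0.2827]
tcp_rot: [179.6, 0.2, -179.7]
wrist_force: [1.1, 0.6, -0.7]
opening: 0.0279
grasp_force: 39.5
```

Request:
{"fn": "carry_out", "kwargs": {"targets": "-0.6 -0.8 0 0 0 0 -1; -0.6 -0.8 0 0 0 0 -1; -0.6 -0.8 0 0 0 0 -1; -0.6 -0.8 0 0 0 0 -1; -0.6 -0.8 0 0 0 0 -1; -0.6 -0.8 0 0 0 0 -1; -0.6 -0.8 0 0 0 0 -1; 0 0 0 0 0 0 -1"}}

```text
time: 36.13
ee_pos: [0.6209, -0.0425, 0.2784]
tcp_rot: [179.8, 0.1, 179.9]
wrist_force: [-0.2, 0.2, -0.8]
opening: 0.0279
grasp_force: 39.5
```

```bash
python3 -c "
from h import *
plan(.655,-.083,180)"
```

```text
t 36.1 pos [ 0.6209 -0.0425  0.2784] rot [1.798e+02 1.000e-01 1.799e+02] open 0.0279 | turnz -0.02 sx -0.85 sy -1.01
```

Request:
{"fn": "carry_out", "kwargs": {"targets": "-0.45 -0.5 0 0 0 0 -1; -0.4 -0.5 0 0 0 0 -1; 0 0 0.3 0 0 0 -1; 0 0 0.4 0 0 0 -1; 0 0 0.4 0 0 0 -1; 0 0 0.3 0 0 0 -1; 0 0 0 0 0 0 -1; 0 0 0 0 0 0 -1"}}

```text
time: 36.8
ee_pos: [0.652, -0.0768, 0.2231]
tcp_rot: [179.7, -0.0, -179.8]
wrist_force: [-1.0, 0.8, 0.2]
opening: 0.0281
grasp_force: 39.5
```

```bash
python3 -c "
from h import *
plan(.655,-.083,180)"
```

```text
t 36.8 pos [ 0.652  -0.0768  0.2231] rot [ 179.7   -0.  -179.8] open 0.0281 | turnz 0.03 sx -0.08 sy -0.15
```

Request:
{"fn": "carry_out", "kwargs": {"targets": "-0.08 -0.15 0.3 0 0 0 -1; 0 0 0.3 0 0 0 -1; 0 0 0.2 0 0 0 -1; 0 0 0 0 0 0 -1; 0 0 0 0 0 0 -1; 0 0 0 0 0 0 -0.15; 0 0 0 0 0 0 -0.15; 0 0 0 0 0 0 -0.15"}}

```text
time: 37.47
ee_pos: [0.6558, -0.083, 0.1922]
tcp_rot: [179.7, 0.1, -179.8]
wrist_force: [0.5, 0.0, 0.3]
opening: 0.0364
grasp_force: 0.0
```

Request:
{"fn": "carry_out", "kwargs": {"targets": "0 0 -0.4 0 0 0 -0.15; 0 0 -0.8 0 0 0 -0.15; 0 0 -0.8 0 0 0 -0.1; 0 0 -0.4 0 0 0 0.1; 0.9 0.25 0 0 0 0 0.1; 0.9 0.25 0 0 0 0 0.1; 0.9 0.25 0 0 0 0 0.1; 0.9 0.25 0 0 0 0 0.1"}}

```text
time: 38.13
ee_pos: [0.5099, -0.0435, 0.2876]
tcp_rot: [179.7, 0.1, -179.9]
wrist_force: [-0.3, 0.8, 0.6]
opening: 0.0468
grasp_force: 0.0
```

Request:
{"fn": "carry_out", "kwargs": {"targets": "0.9 0.25 0.3 0 0 0 0.1; 0.9 0.15 0.4 0 0 0 0.1; 0 0 0.4 0 0 0 0.1; 0 0 0 0 0 0 0.1; 0 0 0 0 0 0 0.1; 0 0 0 0 0 0 0.1; 0 0 0 0 0 0 0.1; 0 0 0 0 0 0 0.1"}}

```text
time: 38.8
ee_pos: [0.4404, -0.028, 0.2443]
tcp_rot: [179.7, 0.1, -179.9]
wrist_force: [-0.6, -0.5, -0.2]
opening: 0.0467
grasp_force: 0.0
```

```bash
python3 -c "
from h import *
plan(*json.load(open('pos.json'))['stopper'],180);im=camera('scene')
c=np.vstack([cv2.resize(camera('top')[120:290,260:440],(540,510),interpolation=2)]);d=cv2.resize(im[190:360,250:345],(260,510),interpolation=2)
cv2.imwrite('pics/j.png',np.hstack([c,d])[:,:,::-1])"
```

```text
t 38.8 pos [ 0.4404 -0.028   0.2443] rot [ 1.797e+02  1.000e-01 -1.799e+02] open 0.0467 | turnz 0.02 sx 0.24 sy 0.03
```

View pics/j.png

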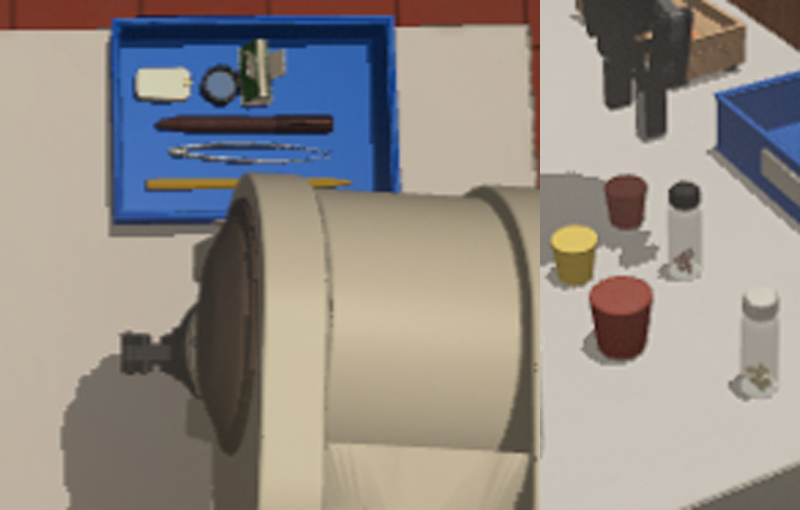

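The bin now holds the marker, tweezers, pencil, loupe (160,85) and clip (257,73). In the right panel the small red stopper (626,200) hasn't moved, so I'll take it next.

Request:
{"fn": "carry_out", "kwargs": {"targets": "0.24 0.03 0.3 0 0 0 0.1; 0 0 0.4 0 0 0 0.1; 0 0 0.5 0 0 0 0.1; 0 0 0.45 0 0 0 0.1; 0 0 0 0 0 0 0.1; 0 0 0 0 0 0 0.1; 0 0 0 0 0 0 -1; 0 0 0 0 0 0 -1"}}

```text
time: 39.57
ee_pos: [0.4305, -0.0264, 0.179]
tcp_rot: [179.7, 0.2, -179.8]
wrist_force: [-0.0, 0.2, 2.5]
opening: 0.0296
grasp_force: 39.3
```

Request:
{"fn": "carry_out", "kwargs": {"targets": "0 0 0 0 0 0 -1; 0 0 0 0 0 0 -1; 0 0 0 0 0 0 -1; 0 0 -0.5 0 0 0 -1; 0 0 -0.8 0 0 0 -1; 0 0 -0.8 0 0 0 -1; 0 0 -0.4 0 0 0 -1; -0.5 -0.3 0 0 0 0 -1"}}

```text
time: 40.23
ee_pos: [0.4493, -0.038, 0.2826]
tcp_rot: [179.7, 0.4, -179.8]
wrist_force: [0.5, 0.2, -0.1]
opening: 0.0296
grasp_force: 39.8
```

Request:
{"fn": "carry_out", "kwargs": {"targets": "-0.75 -0.4 0 0 0 0 -1; -0.75 -0.4 0 0 0 0 -1; -0.75 -0.4 0 0 0 0 -1; -0.75 -0.4 0 0 0 0 -1; -0.75 -0.4 0 0 0 0 -1; -0.6 -0.4 0 0 0 0 -1; 0 0 0 0 0 0 -1; 0 0 0 0 0 0 -1"}}

```text
time: 40.9
ee_pos: [0.6248, -0.1351, 0.2762]
tcp_rot: [179.7, -0.0, -179.9]
wrist_force: [-2.0, 0.9, -0.5]
opening: 0.0299
grasp_force: 39.8
```

```bash
python3 -c "
from h import *
plan(.652,-.136,180)"
```

```text
t 40.9 pos [ 0.6248 -0.1351  0.2762] rot [ 179.7   -0.  -179.9] open 0.0299 | turnz 0.02 sx -0.68 sy -0.02
```

Request:
{"fn": "carry_out", "kwargs": {"targets": "-0.35 -0.04 0 0 0 0 -1; -0.33 0 0.2 0 0 0 -1; 0 0 0.4 0 0 0 -1; 0 0 0.4 0 0 0 -1; 0 0 0.3 0 0 0 -1; 0 0 0 0 0 0 -1; 0 0 0 0 0 0 -1; 0 0 0 0 0 0 -1"}}

```text
time: 41.57
ee_pos: [0.6513, -0.1354, 0.2266]
tcp_rot: [179.7, 0.1, -179.8]
wrist_force: [-0.2, 0.1, 0.4]
opening: 0.0296
grasp_force: 39.8
```

```bash
python3 -c "
from h import *
plan(.652,-.137,180)"
```

```text
t 41.6 pos [ 0.6513 -0.1354  0.2266] rot [ 1.797e+02  1.000e-01 -1.798e+02] open 0.0296 | turnz 0.03 sx -0.02 sy -0.04
```

Request:
{"fn": "carry_out", "kwargs": {"targets": "-0.02 -0.04 0.3 0 0 0 -1; 0 0 0.3 0 0 0 -1; 0 0 0.22 0 0 0 -1; 0 0 0 0 0 0 -1; 0 0 0 0 0 0 -1; 0 0 0 0 0 0 -0.13; 0 0 0 0 0 0 -0.13; 0 0 0 0 0 0 -0.13"}}

```text
time: 42.23
ee_pos: [0.6524, -0.1371, 0.1931]
tcp_rot: [179.7, 0.1, -179.9]
wrist_force: [0.8, 0.2, 0.5]
opening: 0.0373
grasp_force: 0.0
```

Request:
{"fn": "carry_out", "kwargs": {"targets": "0 0 -0.4 0 0 0 -0.13; 0 0 -0.8 0 0 0 -0.13; 0 0 -0.8 0 0 0 0.1; 0 0 -0.4 0 0 0 0.1; 0.9 0.14 0 0 0 0 0.1; 0.9 0.14 0 0 0 0 0.1; 0.9 0.14 0 0 0 0 0.1; 0.9 0.14 0 0 0 0 0.1"}}

```text
time: 42.9
ee_pos: [0.5065, -0.1152, 0.2885]
tcp_rot: [179.7, 0.1, -179.8]
wrist_force: [0.1, 0.4, 0.4]
opening: 0.0468
grasp_force: 0.0
```

Request:
{"fn": "carry_out", "kwargs": {"targets": "0.9 0.14 0 0 0 0 0.1; 0.85 0.14 0 0 0 0 0.1; 0 0 0 0 0 0.9 0.1; 0 0 0 0 0 0.9 0.1; 0 0 0 0 0 0.9 0.1; 0 0 0 0 0 0.9 0.1; 0 0 0 0 0 0.9 0.1; 0 0 0 0 0 0.9 0.1"}}

```text
time: 43.57
ee_pos: [0.4379, -0.1045, 0.2891]
tcp_rot: [179.7, -0.0, 149.0]
wrist_force: [-0.6, 0.6, 0.1]
opening: 0.0471
grasp_force: 0.0
```

Request:
{"fn": "carry_out", "kwargs": {"targets": "0 0 0 0 0 0.9 0.1; 0 0 0 0 0 0.9 0.1; 0 0 0 0 0 0.9 0.1; 0 0 0 0 0 0.9 0.1; 0 0 0 0 0 0.9 0.1; 0 0 0 0 0 0.9 0.1; 0 0 0 0 0 0.9 0.1; 0 0 0 0 0 0.9 0.1"}}

```text
time: 44.23
ee_pos: [0.438, -0.1044, 0.289]
tcp_rot: [179.8, -0.2, 107.7]
wrist_force: [-0.4, -0.1, -0.6]
opening: 0.047
grasp_force: 0.0
```

Request:
{"fn": "carry_out", "kwargs": {"targets": "0 0 0 0 0 0.9 0.1; 0 0 0 0 0 0.9 0.1; 0 0 0 0 0 0.5 0.1; 0 0 0 0 0 0 0.1; 0 0 0 0 0 0 0.1; 0 0 0 0 0 0 0.1; 0 0 0 0 0 0 0.1; 0 0 0 0 0 0 0.1"}}

```text
time: 44.9
ee_pos: [0.4379, -0.1045, 0.2884]
tcp_rot: [179.9, -0.3, 94.8]
wrist_force: [0.5, 0.1, -0.7]
opening: 0.0472
grasp_force: 0.0
```

```bash
python3 -c "
from h import *
plan(*json.load(open('pos.json'))['black'],94.4)"
```

```text
t 44.9 pos [ 0.4379 -0.1045  0.2884] rot [179.9  -0.3  94.8] open 0.0472 | turnz 0.08 sx 0.03 sy 0.01
```

Request:
{"fn": "carry_out", "kwargs": {"targets": "0.03 0.01 0.4 0 0 0.08 0.1; 0 0 0.6 0 0 0 0.1; 0 0 0.6 0 0 0 0.1; 0 0 0.6 0 0 0 0.1; 0 0 0.3 0 0 0 0.1; 0 0 0 0 0 0 0.1; 0 0 0 0 0 0 -1; 0 0 0 0 0 0 -1"}}

```text
time: 45.57
ee_pos: [0.4389, -0.1029, 0.1898]
tcp_rot: [179.8, -0.2, 94.3]
wrist_force: [0.5, 1.3, 0.4]
opening: 0.0237
grasp_force: 9.7
```

Request:
{"fn": "carry_out", "kwargs": {"targets": "0 0 0 0 0 0 -1; 0 0 0 0 0 0 -1; 0 0 0 0 0 0 -1; 0 0 -0.5 0 0 0 -1; 0 0 -0.8 0 0 0 -1; 0 0 -0.8 0 0 0 -1; 0 0 -0.4 0 0 0 -1; 0.5 0.2 0 0 0 0 -1"}}

```text
time: 46.23
ee_pos: [0.4452, -0.0842, 0.2932]
tcp_rot: [179.6, -0.1, 94.2]
wrist_force: [0.3, -0.0, -0.1]
opening: 0.023
grasp_force: 39.3
```

Request:
{"fn": "carry_out", "kwargs": {"targets": "0.8 0.45 0 0 0 0 -1; 0.8 0.45 0 0 0 0 -1; 0.8 0.45 0 0 0 0 -1; 0.8 0.45 0 0 0 0 -1; 0.8 0.45 0 0 0 0 -1; 0.8 0.45 0 0 0 0 -1; 0.8 0.45 0 0 0 0 -1; 0.5 0.3 0 0 0 0 -1"}}

```text
time: 46.9
ee_pos: [0.5647, 0.174, 0.29]
tcp_rot: [179.9, -0.3, 94.4]
wrist_force: [-0.1, -0.3, -0.1]
opening: 0.0227
grasp_force: 39.3
```

```bash
python3 -c "
from h import *
a=np.radians(94.4);print(.5913+.02*np.cos(a),.2324+.02*np.sin(a))
plan(.5913+.02*np.cos(a),.2324+.02*np.sin(a),94.4)"
```

```text
0.5897656194374636 0.2523410550445384
t 46.9 pos [0.5647 0.174  0.29  ] rot [179.9  -0.3  94.4] open 0.0227 | turnz 0.0 sx 1.9 sy 0.77
```

Request:
{"fn": "carry_out", "kwargs": {"targets": "0.65 0.27 0 0 0 0 -1; 0.65 0.25 0 0 0 0 -1; 0.5 0.2 0.2 0 0 0 -1; 0 0 0.4 0 0 0 -1; 0 0 0.4 0 0 0 -1; 0 0 0 0 0 0 -1; 0 0 0 0 0 0 -1; 0 0 0 0 0 0 -1"}}

```text
time: 47.57
ee_pos: [0.5874, 0.245, 0.2514]
tcp_rot: [179.9, -0.3, 94.3]
wrist_force: [0.2, 0.2, 0.7]
opening: 0.0228
grasp_force: 39.3
```

```bash
python3 -c "
from h import *
plan(.5898,.2523,94.4);crop('scene',220,80,360,200,4.5,'pics/k.png')"
```

```text
t 47.6 pos [0.5874 0.245  0.2514] rot [179.9  -0.3  94.3] open 0.0228 | turnz -0.02 sx 0.18 sy 0.07
```

View pics/k.png

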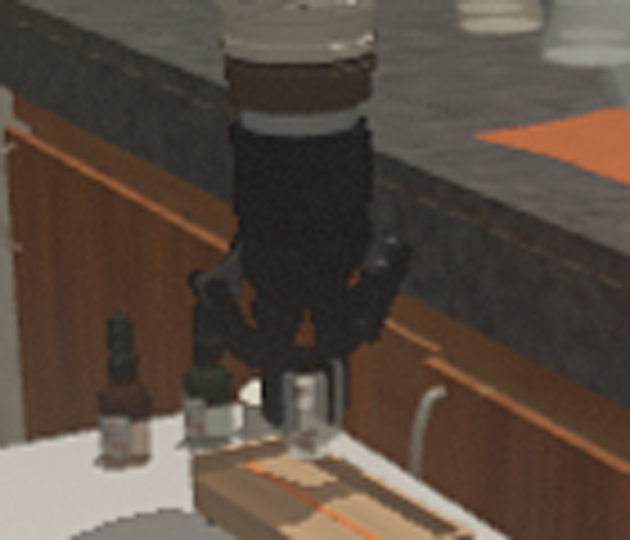

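Request:
{"fn": "carry_out", "kwargs": {"targets": "0.18 0.07 0.3 0 0 0 -1; 0 0 0.3 0 0 0 -1; 0 0 0.16 0 0 0 -1; 0 0 0 0 0 0 -1; 0 0 0 0 0 0 -1; 0 0 0 0 0 0 -0.1; 0 0 0 0 0 0 -0.1; 0 0 0 0 0 0 -0.1"}}

```text
time: 48.28
ee_pos: [0.5895, 0.2527, 0.2194]
tcp_rot: [180.0, -0.3, 94.3]
wrist_force: [-0.1, -0.6, -0.2]
opening: 0.0383
grasp_force: 0.0
```

Request:
{"fn": "carry_out", "kwargs": {"targets": "0 0 -0.4 0 0 0 0; 0 0 -0.8 0 0 0 0; 0 0 -0.8 0 0 0 0; -0.8 -0.35 0 0 0 0 0.1; -0.8 -0.35 0 0 0 0 0.1; -0.8 -0.35 0 0 0 0 0.1; -0.8 -0.35 0 0 0 0 0.1; -0.8 -0.35 0 0 0 0 0.1"}}

```text
time: 48.95
ee_pos: [0.5309, 0.0862, 0.2989]
tcp_rot: [179.9, -0.3, 94.3]
wrist_force: [-0.3, -0.9, 0.2]
opening: 0.0471
grasp_force: 0.0
```

Request:
{"fn": "carry_out", "kwargs": {"targets": "-0.8 -0.35 0 0 0 0 0.1; -0.8 -0.35 0 0 0 0 0.1; -0.8 -0.35 0 0 0 0 0.1; -0.8 -0.35 0 0 0 0 0.1; -0.8 -0.35 0 0 0 0 0.1; -0.8 -0.35 0 0 0 0 0.1; -0.8 -0.35 0 0 0 0 0.1; 0 0 0 0 0 0 0.1"}}

```text
time: 49.62
ee_pos: [0.4491, -0.1473, 0.2979]
tcp_rot: [179.9, -0.2, 94.1]
wrist_force: [0.3, 0.3, -0.5]
opening: 0.0473
grasp_force: 0.0
```

```bash
python3 -c "
from h import *
plan(*json.load(open('pos.json'))['white'],94.4);diff()"
```

```text
t 49.6 pos [ 0.4491 -0.1473  0.2979] rot [179.9  -0.2  94.1] open 0.0473 | turnz -0.06 sx -2.07 sy -0.89
pencil 211; tweezers 116; marker 320; clip 245; loupe 152; stopper 218; black 496; white 788; shelf 45;
```

Request:
{"fn": "carry_out", "kwargs": {"targets": "-0.7 -0.3 0 0 0 0 0.1; -0.7 -0.3 0 0 0 0 0.1; -0.6 -0.27 0.4 0 0 0 0.1; 0 0 0.4 0 0 0 0.1; 0 0 0 0 0 0 0.1; 0 0 0 0 0 0 0.1; 0 0 0 0 0 0 0.1; 0 0 0 0 0 0 0.1"}}

```text
time: 50.33
ee_pos: [0.4229, -0.2248, 0.2664]
tcp_rot: [179.8, -0.2, 94.4]
wrist_force: [0.2, 0.1, 0.8]
opening: 0.0469
grasp_force: 0.0
```

```bash
python3 -c "
from h import *
plan(*json.load(open('pos.json'))['white'],94.4);crop('scene',150,60,450,400,1.6,'pics/l.png')"
```

```text
t 50.3 pos [ 0.4229 -0.2248  0.2664] rot [179.8  -0.2  94.4] open 0.0469 | turnz 0.0 sx -0.19 sy -0.08
```

View pics/l.png

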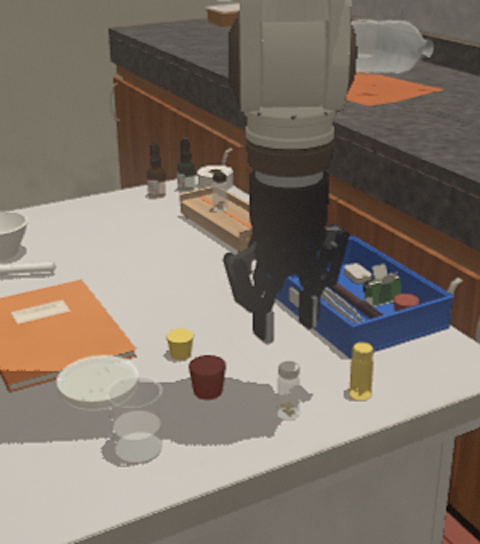

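The black vial stands on the shelf (219,192), the bin holds all six tools, and the white vial is at (289,388). I'll fetch it.

Request:
{"fn": "carry_out", "kwargs": {"targets": "-0.19 -0.08 0.4 0 0 0 0.1; 0 0 0.6 0 0 0 0.1; 0 0 0.6 0 0 0 0.1; 0 0 0.33 0 0 0 0.1; 0 0 0 0 0 0 0.1; 0 0 0 0 0 0 0.1; 0 0 0 0 0 0 -1; 0 0 0 0 0 0 -1"}}

```text
time: 51.05
ee_pos: [0.4203, -0.233, 0.1897]
tcp_rot: [179.8, -0.2, 94.3]
wrist_force: [0.0, 1.1, 1.0]
opening: 0.0239
grasp_force: 10.2
```

Request:
{"fn": "carry_out", "kwargs": {"targets": "0 0 0 0 0 0 -1; 0 0 0 0 0 0 -1; 0 0 0 0 0 0 -1; 0 0 -0.5 0 0 0 -1; 0 0 -0.8 0 0 0 -1; 0 0 -0.8 0 0 0 -1; 0 0 -0.4 0 0 0 -1; 0.5 0.25 0 0 0 0 -1"}}

```text
time: 51.72
ee_pos: [0.4283, -0.2146, 0.2932]
tcp_rot: [179.6, -0.0, 94.2]
wrist_force: [0.3, 0.8, -0.2]
opening: 0.0229
grasp_force: 39.3
```

Request:
{"fn": "carry_out", "kwargs": {"targets": "0.8 0.4 0 0 0 0 -1; 0.8 0.4 0 0 0 0 -1; 0.8 0.4 0 0 0 0 -1; 0.8 0.4 0 0 0 0 -1; 0.8 0.4 0 0 0 0 -1; 0.8 0.4 0 0 0 0 -1; 0.8 0.4 0 0 0 0 -1; 0.8 0.4 0 0 0 0 -1"}}

```text
time: 52.38
ee_pos: [0.5368, 0.0541, 0.2904]
tcp_rot: [179.8, -0.3, 94.3]
wrist_force: [1.2, 0.1, -0.9]
opening: 0.023
grasp_force: 39.3
```

```bash
python3 -c "
from h import *
plan(.5928,.2125,94.4)"
```

```text
t 52.4 pos [0.5368 0.0541 0.2904] rot [179.8  -0.3  94.3] open 0.023 | turnz -0.01 sx 3.84 sy 1.7
```

Request:
{"fn": "carry_out", "kwargs": {"targets": "0.7 0.35 0 0 0 0 -1; 0.8 0.35 0 0 0 0 -1; 0.8 0.35 0 0 0 0 -1; 0.8 0.35 0 0 0 0 -1; 0.5 0.2 0 0 0 0 -1; 0 0 0 0 0 0 -1; 0 0 0 0 0 0 -1; 0 0 0 0 0 0 -1"}}

```text
time: 53.05
ee_pos: [0.5892, 0.2003, 0.2906]
tcp_rot: [179.9, -0.3, 94.3]
wrist_force: [0.1, -1.2, -0.0]
opening: 0.023
grasp_force: 39.4
```

```bash
python3 -c "
from h import *
plan(.5928,.2125,94.4)"
```

```text
t 53.0 pos [0.5892 0.2003 0.2906] rot [179.9  -0.3  94.3] open 0.023 | turnz -0.01 sx 0.3 sy 0.11
```

Request:
{"fn": "carry_out", "kwargs": {"targets": "0.3 0.11 0.2 0 0 0 -1; 0 0 0.4 0 0 0 -1; 0 0 0.5 0 0 0 -1; 0 0 0.4 0 0 0 -1; 0 0 0.23 0 0 0 -1; 0 0 0 0 0 0 -1; 0 0 0 0 0 0 -1; 0 0 0 0 0 0 -1"}}

```text
time: 53.72
ee_pos: [0.5931, 0.213, 0.2217]
tcp_rot: [179.9, -0.3, 94.3]
wrist_force: [0.1, -0.6, 0.1]
opening: 0.0232
grasp_force: 39.9
```

Request:
{"fn": "carry_out", "kwargs": {"targets": "0 0 0 0 0 0 -0.1; 0 0 0 0 0 0 -0.1; 0 0 0 0 0 0 -0.1; 0 0 -0.3 0 0 0 -0.1; 0 0 -0.6 0 0 0 0; 0 0 -0.8 0 0 0 0; 0 0 -0.8 0 0 0 0; 0 0 -0.4 0 0 0 0"}}

```text
time: 54.38
ee_pos: [0.5927, 0.2127, 0.3427]
tcp_rot: [179.6, -0.4, 94.3]
wrist_force: [1.1, -0.2, 1.0]
opening: 0.0426
grasp_force: 0.0
```

Request:
{"fn": "carry_out", "kwargs": {"targets": "-0.8 -0.8 0 0 0 0 0; -0.8 -0.8 0 0 0 0 0; -0.8 -0.8 0 0 0 0 0; -0.8 -0.8 0 0 0 0 0; -0.8 -0.8 0 0 0 0 0; -0.8 -0.8 0 0 0 0 0; -0.8 0 0 0 0 0 0; 0 0 0 0 0 0 0"}}

```text
time: 55.05
ee_pos: [0.4309, -0.0123, 0.3378]
tcp_rot: [179.8, -0.2, 94.1]
wrist_force: [0.4, 0.6, -0.1]
opening: 0.0429
grasp_force: 0.0
```

```bash
python3 -c "
from h import *
a=cv2.resize(camera('top')[110:220,160:400],(800,367),interpolation=2);b=cv2.resize(camera('scene')[150:290,250:440],(316,233),interpolation=2)
o=np.zeros((600,800,3),np.uint8);o[:367]=a;o[367:,:316]=b;cv2.imwrite('pics/m.png',o[:,:,::-1])"
```

```text
(no output)
```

View pics/m.png

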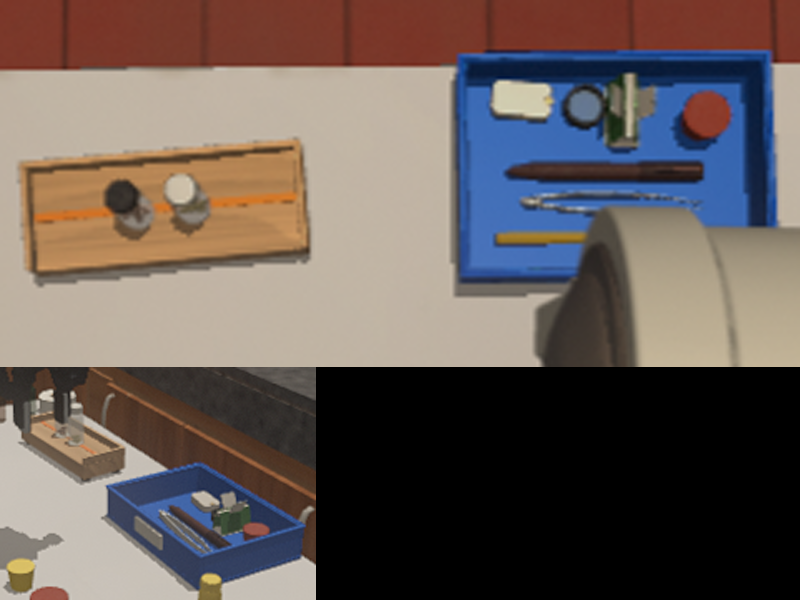

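All six tools lie in the bin, and both vials stand on the orange line (caps at (122,196) and (180,190)). One numeric check on the caps, then I hand in.

```bash
python3 -c "
from h import *
a=np.radians(4.4);R=np.array([[np.cos(a),np.sin(a)],[-np.sin(a),np.cos(a)]]);ok=True
for x,y in((122,196),(180,190)):
    p=R@(w('top',160+x/3.333,110+y/3.336,.092)[:2]-[.5913,.2324]);print(p.round(4));ok&=abs(p[0])<.01
if ok: print(bot.job_done())"
```

```text
[-0.003   0.0173]
[-0.0023 -0.0195]
the job is handed in; nothing more can be done
None
```

The job is handed in at about 55 s on the robot's clock: all six tools lie in the blue bin, with marker, pencil and tweezers flat on its floor, and the black- and white-capped vials stand about 37 mm apart on the orange line (no red-capped vial was present).

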